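# Draw out the biscuit board, turn the biscuits and push it back

### The job

Clear the loose spice jars from between the rails and stand each upright on top of the little shelf, then draw the biscuit board out by its lug until it is clear of the shelf. With the spatula, never your fingers, turn both biscuits over by tipping them across the bar, so that their patterned faces are up on the board. Finish with the board pushed straight back under the shelf until it meets the stop and the spatula lying on the worktop clear of board and shelf; leave the mug and the timer alone.

Things in the scene. Friction and masses are not known exactly. Their poses are not given: they have to be found in the camera images.
- shelf: Low fixed wooden shelf, 190 mm (its x) by 120 mm (its y), 65 mm free beneath; origin on the worktop under its centre. Two guide rails 10 mm high run from it towards its -y, to y = -270 mm, inner faces at x = +-76 mm. Under its back edge a stop 20 mm high, front face at y = +50 mm.
- shelf_top (a point): Centre of the shelf's flat top, 80 mm above the worktop, same axes; the whole top is free for the jars.
- board: Loose wooden biscuit board, 146 mm (its x) by 168 mm (its y), 0.8 kg, between the rails with its axes along the shelf's; origin at the centre of its underside, floor 12 mm above. Lips 6 mm wide, 7 mm above the floor, on both x sides and the +y end (towards the shelf); none at the -y end. Against the stop its origin is at y = -34 mm in the shelf's frame.
- board_bar (a point): Middle of the -y face of the turning bar, at floor level (board's axes). The bar, 7 mm high and 7 mm thick, runs right across the board along x; beyond it (+y) are 71 mm of empty floor; before it (-y) 84 mm, with the biscuits side by side, plain face up.
- board_lug (a point): Grip point on the board's upright pull lug (12 mm wide along x, 22 mm along y, 44 mm tall from the worktop), 34 mm above the worktop; on a low arm 20 mm outside the -y end, at x = -67 mm, y = -115 mm from the board's origin.
- board_end (a point): Middle of the board's outer (-y) end face, 6 mm above the worktop and 84 mm from the board's origin: the place to push. It still stands 58 mm out of the shelf when the board meets the stop. The board is clear of the shelf when the board's origin is at about y = -145 mm or less in the shelf's frame.
- spatula_grip (a point): Spatula 275 mm long, 0.12 kg; this point is in the middle of its black handle, 18 mm wide, 16 mm high. x runs from handle to blade, z up as it lies, like a low roof: blade tip and handle end on the worktop, this point 32 mm up, the handle rising 11 degrees towards the blade.
- spatula_tip (a point): Middle of the lower edge of the spatula's blade tip, 150 mm ahead (x) of spatula_grip and 32 mm below it; same axes. The steel blade is 90 mm long, 46 mm wide, 2.5 mm thick and falls 22 degrees towards the tip as the spatula lies.
- biscuit_1_mid (a point): Centre of an oat biscuit: a rigid round disc, 62 mm across and 12 mm thick, about 50 g, bevelled 5 mm wide and 4 mm high at both edges. Its z axis points out of the plain face; the other face has a dark pattern of a star and a ring of pips. At the start the plain face is up.
- biscuit_2_mid (a point): Centre of an oat biscuit: a rigid round disc, 62 mm across and 12 mm thick, about 50 g, bevelled 5 mm wide and 4 mm high at both edges. Its z axis points out of the plain face; the other face has a dark pattern of a star and a ring of pips. At the start the plain face is up.
- jar_a_mid (a point): Centre of a closed spice jar with a red lid, 45 mm across and 106 mm tall, 0.11 kg, standing upright (z up along its axis) on the worktop between the rails, in the way of the board. May be absent.
- jar_b_mid (a point): Centre of a closed spice jar with a red lid, 45 mm across and 106 mm tall, 0.11 kg, standing upright (z up along its axis) on the worktop between the rails, in the way of the board. May be absent.
- jar_c_mid (a point): Centre of a closed spice jar with a red lid, 45 mm across and 106 mm tall, 0.11 kg, standing upright (z up along its axis) on the worktop between the rails, in the way of the board. May be absent.
- mug_mid (a point): Middle of a mug (83 mm across, 101 mm tall, handle extra): leave it alone.
- timer_mid (a point): Middle of a kitchen timer (58 mm across, 57 mm tall): leave it alone.

How it is judged:
By the outcome, as a careful person would: the job done as asked, in the order asked, and still so for the second after the job is handed in, with the robot touching nothing.
Of jar_a, jar_b, jar_c only 2 to 3 are there at a start; the rules pass over those that are not, and their reading is None.
At some moment in a run one of biscuit_1, biscuit_2 may be knocked a few centimetres aside while the robot is not near it.
It also fails if it takes over 200 s, if anything falls off the work surface, if the arm or the gripper's body presses on something with over 40 N, if the wrist force passes 120 N, or if a joint passes its speed limit or range.

### The arm

A 7-joint arm with a two-finger parallel gripper is mounted at the origin on a cart in front of the work surface, level with it; the furniture and walls round the work are solid. World frame = base frame: x ahead of the robot, y to its left, z up, the work surface at z = 0. Lengths are in m, angles in rad, forces in N, time in s.
With the tool pointing down it reaches from about 0.35 to 0.9 m from the base axis. Payload 8.1 kg.
Tool frame: the origin (TCP) lies at the centre of the arm's flange, where the gripper is bolted on; the fingertips stand 178 mm ahead of it and the grasp point (between the pads) lies 159 mm ahead of it; z points along the fingers, y is the line along which they close (so a half turn about z gives the same grasp; the last joint's range is limited). The gripper opens to 92 mm and grips with 3 to 60 N. Pads are 19 mm wide; open, the fingers measure 130 mm over their backs; the gripper's body (75 mm by 190 mm) begins 47 mm behind the grasp point.
Start: joints at [1.05, 0.434, 0.025, 1.573, -0.012, 1.134, -0.075], TCP at [0.254, -0.571, 0.405] pointing down, gripper open.
Joint ranges: [-2.62, 2.62], [-0.44, 2.09], [-1.27, 1.32], [0.08, 2.57], [-1.32, 4.46], [0.12, 2], [-2.74, 2.74]. Speed limits (rad/s): [2.22, 2.22, 3.01, 3.01, 3.14, 3.14, 3.14].

### API

Orientations are given as a rotation vector (axis times angle).
In Python, from cell import arm gives the robot as it stands. The module is installed in compiled form; this text tells all that it offers.
- The arm moves only by the shell command python3 -m inch 'ROWS' [FORCE]. ROWS is text: rows parted by semicolons, each of 5 numbers parted by spaces: the shift along the tool's x, y, z in m, then the turn about the tool's z in rad, then the finger opening in m, from 0 to 0.0918. In form: x y z roll fingers; .... A call has 1 to 5 rows; each row is the pose to reach, as a shift and turn from the pose commanded when the call began, along the tool's axes at that moment; what a row does not reach only later rows make up. A row lasts 1/10 s, in which the tool goes at most 50 mm and 8.59 degrees, less where a joint would pass 70% of its speed; a pose out of reach is approached as far as the arm can. A call with a gripper value outside its range is refused whole. The fingers move at their own pace and stop on an object; FORCE is the grip in N (left out, the last holds). Time passes only in rows, so rows that repeat a pose let the fingers close. It gives the time, the measured TCP pose, the force, the opening and the grip force at its end, in the units of the state.
- arm.observe(): the state, without advancing time (a new reading comes with each control period).
- arm.get_image(name): name is "side" or "top"; returns the picture (384x512x3 uint8, red, green, blue); there is no depth.
- arm.get_calibration(name): a dict with "intrinsics" (3x3 intrinsics, pixels), "pose" (4x4, takes a point from camera to world coordinates). Camera axes: x right, y up, looking along -z (the intrinsics and any distortion apply to the point x, -y, -z); pixel columns grow to the right and rows downward; lengths in m; the calibration is good to about 2 mm. A picture is of the moment at which its call begins. get_calibration takes no time and is no camera call.
- arm.sign_off(): hands the job in; it is judged then, once.
Trained networks look in the newest picture that a camera, given by its name, has taken for a name from the list of things; names that differ only in an ending like _2 or _b are one class to them, and where a whole thing is asked for, a point or a joint stands for the part that bears it (a point fixed in the world has none). Each returns a list of dicts, best first, with "conf" (0 to 1); they miss things now and then, are a little off and sometimes report something else, mostly with a low value. They report only what shows in the picture. A call takes as long as a camera call.
- arm.look_for(camera, query): "point" ([row, column] in pixels, amid what is visible of it).
- arm.silhouettes(camera, query): "region" (384x512 bool, what is visible of it) and "point" ([row, column] in pixels, amid what is visible of it).
- arm.place_of(camera, query): "point" ([row, column] in pixels: a listed point, or the origin of a listed thing).
The state is a dict: "clock": time; "joints": joint angles; "dq": joint speeds; "joint_efforts": joint torques, N m; "position": TCP position; "ee_rot": TCP orientation; "force": force on the tool from outside, world axes, zero at the start; "ft_torque": the same for the moment, N m; "width": opening from 0.0 (shut) to 1.0 (fully open); "gripper_force": force on a finger pad.
Only numpy, scipy, OpenCV 4.12 (cv2) and the standard library are available. Lean on these libraries where they do the work, as an engineer would, in place of code of your own. Each camera call takes 0.05 s, during which the arm holds its last target. There are 200 camera calls.

## Working session

There is one attempt and no reset: what is moved stays moved. The work goes in short steps, Python scripts to look and compute and a shell command to move; the robot and the scene stay as the last step left them, time stands still between calls to the robot, and variables do not carry over. Pictures are saved under pics/ and viewed, at most 14 in all, crops included, and the job is handed in when it is done.

```bash
mkdir -p pics; ls
cat > h.py <<'E'
import numpy as np, cv2
from cell import arm
from scipy.spatial.transform import Rotation as R
def cal(c):
    k=arm.get_calibration(c); return np.array(k["intrinsics"]),np.array(k["pose"]),k
def ray(c,rc):
    K,P,_=cal(c); r,co=rc
    d=np.linalg.inv(K)@[co,r,1.]; d=np.array([d[0],-d[1],-d[2]])
    return P[:3,3],P[:3,:3]@d
def at_z(c,rc,z):
    o,d=ray(c,rc); return o+d*(z-o[2])/d[2]
def proj(c,p):
    K,P,_=cal(c); q=P[:3,:3].T@(np.array(p)-P[:3,3]); q=K@[q[0],-q[1],-q[2]]; return q[1]/q[2],q[0]/q[2]
def tri(r1,r2):
    (o,d),(p,e)=r1,r2; d=d/np.linalg.norm(d); e=e/np.linalg.norm(e)
    s=np.linalg.lstsq(np.c_[d,-e],p-o,rcond=None)[0]; a=o+s[0]*d;b=p+s[1]*e
    return (a+b)/2,np.linalg.norm(a-b)
def snap(c,n,crop=None,f=1):
    im=arm.get_image(c)
    if crop: im=im[crop[0]:crop[1],crop[2]:crop[3]]
    cv2.imwrite(f"pics/{n}.png",cv2.resize(im[...,::-1],None,fx=f,fy=f,interpolation=cv2.INTER_CUBIC))
E
python3 - <<'E'
from h import *
np.set_printoptions(precision=4,suppress=True)
for c in("top","side"):
    snap(c,c+"0",f=1.5)
    K,P,k=cal(c); print(c,K,P,[x for x in k])
s=arm.observe(); print(s["position"],s["ee_rot"],s["width"],s["clock"]); print(R.from_rotvec(s["ee_rot"]).as_matrix())
for q in["shelf","shelf_top","board","board_bar","board_lug","board_end","spatula_grip","spatula_tip","biscuit_1_mid","jar_a_mid","mug_mid","timer_mid"]:
  for c in("top","side"):
    print(q,c,[(np.round(d["point"]).tolist(),round(d["conf"],2)) for d in arm.place_of(c,q)][:5])
E
```

```text
pics
top [[363.7953   0.     258.5226]
 [  0.     363.7953 191.9123]
 [  0.       0.       1.    ]] [[ 0.0135  0.9798 -0.1993  0.3693]
 [-0.9999  0.012  -0.0086 -0.0768]
 [-0.0061  0.1994  0.9799  1.0512]
 [ 0.      0.      0.      1.    ]] ['intrinsics', 'pose']
side [[469.6333   0.     252.2105]
 [  0.     469.6333 188.8059]
 [  0.       0.       1.    ]] [[-0.9314  0.1453 -0.3338  0.154 ]
 [-0.3639 -0.3411  0.8667  0.9493]
 [ 0.0121  0.9287  0.3706  0.5362]
 [ 0.      0.      0.      1.    ]] ['intrinsics', 'pose']
[ 0.2535 -0.5711  0.404 ] [-3.072  -0.6511  0.0006] 1.0009270213766106 0.1
[[ 0.914   0.4057 -0.0007]
 [ 0.4057 -0.914   0.0012]
 [-0.0001 -0.0014 -1.    ]]
shelf top [([213.0, 203.0], 0.74), ([216.0, 220.0], 0.17)]
shelf side [([258.0, 240.0], 0.57)]
shelf_top top [([212.0, 200.0], 0.56)]
shelf_top side [([229.0, 242.0], 0.57)]
board top [([218.0, 220.0], 0.62)]
board side [([250.0, 250.0], 0.92)]
board_bar top [([214.0, 223.0], 0.82)]
board_bar side [([244.0, 250.0], 0.92), ([181.0, 307.0], 0.48)]
board_lug top [([239.0, 256.0], 0.58)]
board_lug side [([222.0, 291.0], 0.59)]
board_end top [([217.0, 247.0], 0.57)]
board_end side []
spatula_grip top [([225.0, 369.0], 0.87), ([228.0, 228.0], 0.15)]
spatula_grip side [([242.0, 250.0], 0.65), ([182.0, 307.0], 0.59)]
spatula_tip top [([220.0, 309.0], 0.67), ([216.0, 248.0], 0.17)]
spatula_tip side []
biscuit_1_mid top [([226.0, 229.0], 0.56)]
biscuit_1_mid side [([217.0, 288.0], 0.24)]
jar_a_mid top [([218.0, 300.0], 0.69), ([204.0, 231.0], 0.34), ([231.0, 280.0], 0.21)]
jar_a_mid side [([197.0, 284.0], 0.96)]
mug_mid top [([144.0, 175.0], 0.57), ([201.0, 230.0], 0.25)]
mug_mid side [([239.0, 144.0], 0.75)]
timer_mid top [([221.0, 307.0], 0.57), ([156.0, 225.0], 0.53)]
timer_mid side [([222.0, 184.0], 0.77)]
```

View pics/top0.png

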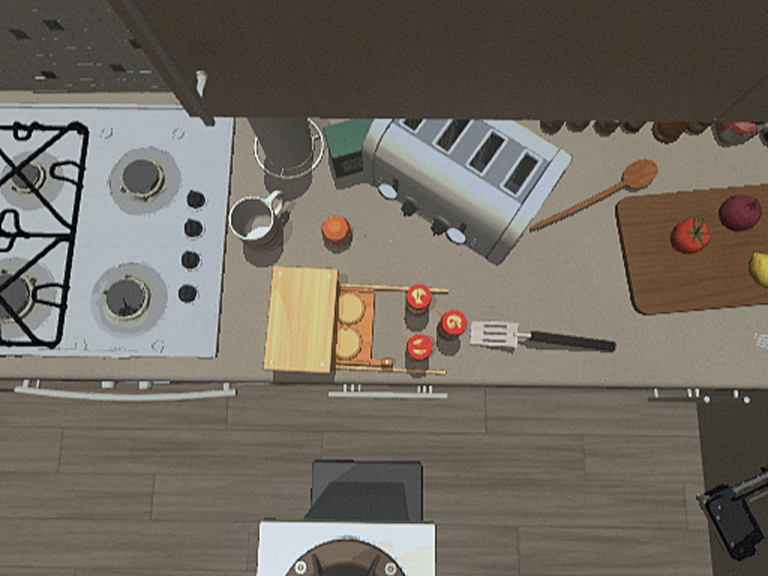

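View pics/side0.png

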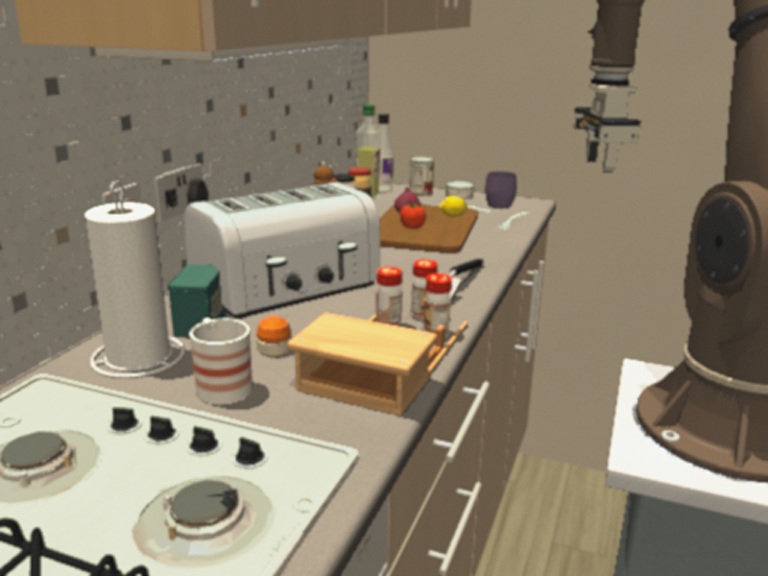

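Run:
```python
from h import *
np.set_printoptions(precision=4,suppress=True)
im=arm.get_image("top"); hsv=cv2.cvtColor(im,cv2.COLOR_RGB2HSV)
red=((hsv[...,0]<8)|(hsv[...,0]>172))&(hsv[...,1]>150)&(hsv[...,2]>90)
sub=np.zeros_like(red); sub[170:260,255:330]=1
n,l,st,ce=cv2.connectedComponentsWithStats((red&sub).astype(np.uint8))
for i in range(1,n):
    if st[i,4]>15: print("lid",st[i],at_z("top",ce[i][::-1],0.10))
for q in("shelf","spatula_grip","board_lug","board"):
  for d in arm.silhouettes("top",q)[:2]:
    m=d["region"].astype(np.uint8); 
    rr=cv2.minAreaRect(np.argwhere(m)[:,::-1].astype(np.float32)); print(q,round(d["conf"],2),m.sum(),rr)
    z={"shelf":.08,"spatula_grip":.03,"board_lug":.044,"board":.019}[q]
    print(np.array([at_z("top",b[::-1],z) for b in cv2.boxPoints(rr)]))
for n,p,z in(("lug",(239,256),.034),("grip",(225,369),.032),("tip",(220,309),0),("bar",(214,223),.012),("end",(217,247),.006),("shelf_top",(212,200),.08)): print(n,at_z("top",p,z))
print("side lug",at_z("side",(222,291),.034),"shelf_top",at_z("side",(229,242),.08))
snap("top","c1",(165,260,170,320),5)
```

```text
lid [271 190  16  16 149] [ 0.5474 -0.1224  0.1   ]
lid [294 207  17  17 146] [ 0.5017 -0.1845  0.1   ]
lid [271 223  17  17 185] [ 0.4594 -0.1245  0.1   ]
shelf 0.64 3373 ((236.4836883544922, 214.29910278320312), (118.53289031982422, 69.82347869873047), 3.122130870819092)
[[ 0.4182  0.1499  0.08  ]
 [ 0.6083  0.1507  0.08  ]
 [ 0.594  -0.1747  0.08  ]
 [ 0.4055 -0.1632  0.08  ]]
shelf 0.59 331 ((233.0, 205.0), (20.0, 18.0), 90.0)
[[ 0.5571  0.0256  0.08  ]
 [ 0.5577 -0.0234  0.08  ]
 [ 0.5029 -0.0246  0.08  ]
 [ 0.5023  0.0238  0.08  ]]
spatula_grip 0.68 928 ((361.2344970703125, 223.01380920410156), (96.30412292480469, 16.911943435668945), 3.3664605617523193)
[[ 0.4738 -0.221   0.03  ]
 [ 0.5217 -0.2246  0.03  ]
 [ 0.509  -0.4949  0.03  ]
 [ 0.4615 -0.4889  0.03  ]]
board_lug 0.56 726 ((242.61166381835938, 217.43655395507812), (40.325828552246094, 51.51161575317383), 4.085616588592529)
[[ 0.4332  0.0343  0.044 ]
 [ 0.5776  0.0289  0.044 ]
 [ 0.5707 -0.085   0.044 ]
 [ 0.4268 -0.0764  0.044 ]]
board 0.59 694 ((241.87242126464844, 216.66897583007812), (39.1675910949707, 51.734107971191406), 3.3664605617523193)
[[ 0.4358  0.0367  0.019 ]
 [ 0.5846  0.033   0.019 ]
 [ 0.5792 -0.0805  0.019 ]
 [ 0.4308 -0.0736  0.019 ]]
lug [ 0.4425 -0.0626  0.034 ]
grip [ 0.4858 -0.3786  0.032 ]
tip [ 0.5018 -0.2151  0.    ]
bar [0.5145 0.0338 0.012 ]
end [ 0.5075 -0.0353  0.006 ]
shelf_top [0.5096 0.0888 0.08  ]
side lug [ 0.4385 -0.0575  0.034 ] shelf_top [0.5   0.109 0.08 ]
```

View pics/c1.png

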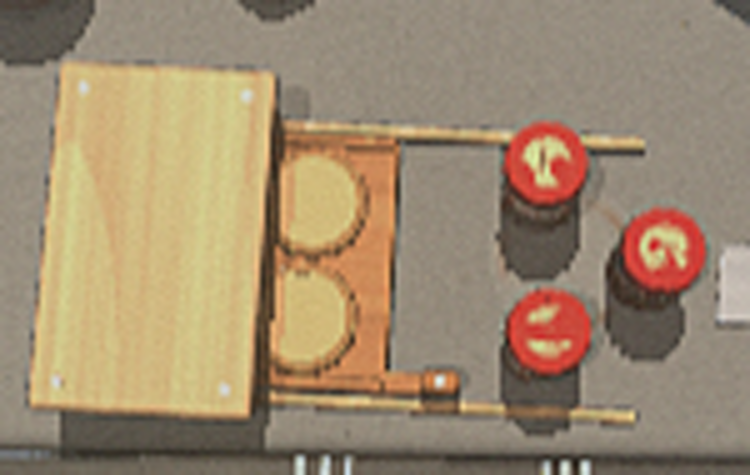

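Run:
```python
from h import *
np.set_printoptions(precision=4,suppress=True)
f=lambda x,y,z:at_z("top",(165+y/5-.4,170+x/5-.4),z)
c=np.array([f(62,63,.08),f(275,70,.08),f(253,416,.08),f(31,407,.08)])
print(c,c.mean(0))
yv=(c[0]+c[3]-c[1]-c[2])/2; xv=(c[0]+c[1]-c[2]-c[3])/2; print(yv,xv,np.degrees([np.arctan2(-yv[0],yv[1]),np.arctan2(xv[1],xv[0])]))
r=np.array([f(645,145,.01),f(635,415,.01)]); r0=np.array([f(287,124,.01),f(272,399,.01)])
print("rails",r,r0,r[0]-r[1], "ang",np.degrees(np.arctan2(-(r0-r)[:,0],(r0-r)[:,1])))
print("lug",f(440,382,.044)); print("end corners",f(398,140,.019),f(388,385,.019))
print("jars",[f(546,163,.106),f(662,252,.106),f(549,331,.106)])
# side check of jars: lids
im=arm.get_image("side"); hsv=cv2.cvtColor(im,cv2.COLOR_RGB2HSV)
red=((hsv[...,0]<8)|(hsv[...,0]>172))&(hsv[...,1]>150)&(hsv[...,2]>90)
n,l,st,ce=cv2.connectedComponentsWithStats(red.astype(np.uint8))
for i in range(1,n):
    if st[i,4]>30: print(st[i],ce[i],at_z("side",ce[i][::-1],.097))
```

```text
[[0.6056 0.1428 0.08  ]
 [0.603  0.0254 0.08  ]
 [0.4149 0.031  0.08  ]
 [0.418  0.1488 0.08  ]] [0.5104 0.087  0.08  ]
[0.0029 0.1176 0.    ] [ 0.1878 -0.0058  0.    ] [-1.3898 -1.7733]
rails [[ 0.5775 -0.1845  0.01  ]
 [ 0.4216 -0.1776  0.01  ]] [[0.5875 0.0247 0.01  ]
 [0.4278 0.0283 0.01  ]] [ 0.1559 -0.007   0.    ] ang [-2.7238 -1.7444]
lug [ 0.4364 -0.0672  0.044 ]
end corners [ 0.5769 -0.0407  0.019 ] [ 0.436  -0.0377  0.019 ]
jars [array([ 0.548 , -0.1222,  0.106 ]), array([ 0.5013, -0.183 ,  0.106 ]), array([ 0.4593, -0.124 ,  0.106 ])]
[233 112  14   5  52] [238.9808 113.9231] [ 0.9091 -0.8455  0.097 ]
[266 137  17  15 195] [274.2615 143.9128] [ 0.6286 -0.4815  0.097 ]
[276 173  25  22 279] [287.9462 184.5878] [ 0.4751 -0.1414  0.097 ]
[252 178  16  12 139] [259.3597 184.3022] [ 0.5439 -0.1142  0.097 ]
[131 242  35   9  92] [147.6739 247.2609] [0.6238 0.2817 0.097 ]
```

```bash
cat >> h.py <<'E'
PSI=-0.035; O=np.array([0.510,0.087]); S=np.array([[np.cos(PSI),-np.sin(PSI)],[np.sin(PSI),np.cos(PSI)]])
def sh(p): return S.T@(np.array(p)[:2]-O)      # world->shelf
def wo(p): return S@np.array(p)[:2]+O
def go(xy,gz,yaw=None):
    "delta in tool axes to bring grasp point to world xy, gz, with tool-x at yaw"
    s=arm.observe(); M=R.from_rotvec(s["ee_rot"]).as_matrix(); p=np.array(s["position"])
    d=M.T@(np.array([xy[0],xy[1],gz+.159])-p); y=np.arctan2(M[1,0],M[0,0])
    r=0 if yaw is None else -(yaw-y)
    print("clk %.1f pos %s sh %s yaw %.3f tilt %.4f F %s w %.4f g %.1f | delta %s roll %.3f"%(s["clock"],np.round(p,4),np.round(sh(p),4),y,np.hypot(M[0,2],M[1,2]),np.round(s["force"],1),s["width"]*.0918,s["gripper_force"],np.round(d,4),r))
E
python3 -m inch '0.451 -0.291 0 0.453 0.07;0.451 -0.291 0 0.453 0.07;0.451 -0.291 0 0.453 0.07;0.451 -0.291 0 0.453 0.07;0.451 -0.291 0 0.453 0.07'
python3 -c "
from h import *
go((.548,-.122),.075,PSI)"
```

```text
clock: 2.15
position: [0.3896, -0.3632, 0.405]
ee_rot: [3.141, -0.057, 0.001]
force: [1.2, -0.4, -0.9]
width: 0.766
gripper_force: 0.0
clk 2.1 pos [ 0.3896 -0.3632  0.405 ] sh [-0.1045 -0.4542] yaw -0.036 tilt 0.0006 F [ 1.2 -0.4 -0.9] w 0.0703 g 0.0 | delta [ 0.1494 -0.2469  0.1709] roll -0.001
```

```bash
python3 -m inch '0.149 -0.246 0 0 0.07;0.149 -0.246 0 0 0.07;0.149 -0.246 0 0 0.07;0.149 -0.246 0 0 0.07;0.149 -0.246 0 0 0.07' >/dev/null
python3 -m inch '0 0 0 0 0.07;0 0 0 0 0.07' 
python3 -c "
from h import *
go((.548,-.122),.075,PSI)
snap('top','c2',(165,260,200,320),5)
snap('side','c2s',(100,220,210,330),5)"
```

```text
clock: 2.85
position: [0.5264, -0.1545, 0.4046]
ee_rot: [-3.141, 0.05, 0.0]
force: [0.5, -0.7, 0.2]
width: 0.767
gripper_force: 0.0
clk 2.9 pos [ 0.5264 -0.1545  0.4046] sh [ 0.0248 -0.2408] yaw -0.032 tilt 0.0002 F [ 0.5 -0.7  0.2] w 0.0704 g 0.0 | delta [ 0.0206 -0.0332  0.1706] roll 0.003
```

```bash
python3 -m inch '0.0205 -0.033 0 0 0.07;0.0205 -0.033 0.05 0 0.07;0.0205 -0.033 0.1 0 0.07;0.0205 -0.033 0.15 0 0.07;0.0205 -0.033 0.171 0 0.07' >/dev/null
python3 -m inch '0 0 0 0 0.07;0 0 0 0 0.03;0 0 0 0 0.03;0 0 0 0 0.03;0 0 0 0 0.03' 15
python3 -m inch '0 0 0 0 0.03;0 0 0 0 0.03;0 0 0 0 0.03;0 0 -0.05 0 0.03;0 0 -0.1 0 0.03' 15
python3 -m inch '0 0 -0.045 0 0.03;0 0 -0.045 0 0.03;0 0 -0.045 0 0.03' 
python3 -c "
from h import *
go(wo((.058,.005)),.079+.075,PSI)"
```

```text
clock: 3.95
position: [0.548, -0.1237, 0.2351]
ee_rot: [3.141, -0.056, 0.004]
force: [-0.9, 1.2, 5.9]
width: 0.479
gripper_force: 15.0
clock: 4.45
position: [0.5468, -0.1235, 0.3341]
ee_rot: [-3.141, 0.055, 0.005]
force: [2.0, 0.4, -0.7]
width: 0.481
gripper_force: 15.0
clock: 4.75
position: [0.5475, -0.1236, 0.3799]
ee_rot: [3.141, -0.055, 0.004]
force: [-0.2, 0.5, -1.9]
width: 0.481
gripper_force: 15.0
clk 4.8 pos [ 0.5475 -0.1236  0.3799] sh [ 0.0449 -0.2091] yaw -0.035 tilt 0.0027 F [-0.2  0.5 -1.9] w 0.0441 g 15.0 | delta [ 0.0129 -0.2142  0.0668] roll -0.000
```

```bash
python3 -m inch '0.013 -0.214 0 0 0.03;0.013 -0.214 0 0 0.03;0.013 -0.214 0 0 0.03;0.013 -0.214 0 0 0.03;0.013 -0.214 0 0 0.03' >/dev/null
python3 -m inch '0 0 0 0 0.03;0 0 0 0 0.03;0 0 0.04 0 0.03;0 0 0.055 0 0.03;0 0 0.06 0 0.03'
python3 -m inch '0 0 0 0 0.03;0 0 0.003 0 0.03;0 0 0.004 0 0.03;0 0 0.004 0 0.03'
python3 -c "
from h import *
go(wo((.058,.005)),.079+.075,PSI)"
```

```text
clock: 5.75
position: [0.5672, 0.0872, 0.3162]
ee_rot: [3.139, -0.06, -0.007]
force: [-0.7, 0.5, -1.7]
width: 0.48
gripper_force: 15.0
clock: 6.15
position: [0.5682, 0.0897, 0.3153]
ee_rot: [-3.141, 0.056, -0.002]
force: [-0.3, 0.3, -0.6]
width: 0.48
gripper_force: 15.0
clk 6.2 pos [0.5682 0.0897 0.3153] sh [0.0581 0.0047] yaw -0.035 tilt 0.0010 F [-0.3  0.3 -0.6] w 0.0441 g 15.0 | delta [-0.0001 -0.0003  0.0023] roll -0.000
```

```bash
python3 -m inch '0 0 0.001 0 0.03;0 0 0.001 0 0.07;0 0 0.001 0 0.07;0 0 0.001 0 0.07;0 0 0.001 0 0.07' 
python3 -m inch '0 0 -0.05 0 0.07;0 0 -0.09 0 0.07;0 0.05 -0.09 0 0.07;0 0.1 -0.09 0 0.07;0 0.15 -0.09 0 0.07' 
python3 -c "
from h import *
go((.5013,-.1835),.075,PSI)"
```

```text
clock: 6.65
position: [0.568, 0.0898, 0.3137]
ee_rot: [3.141, -0.055, -0.0]
force: [-0.6, 0.0, -0.4]
width: 0.748
gripper_force: 0.0
clock: 7.15
position: [0.5625, -0.0615, 0.4042]
ee_rot: [3.141, -0.053, 0.002]
force: [2.0, -1.4, 0.1]
width: 0.759
gripper_force: 0.0
clk 7.2 pos [ 0.5625 -0.0615  0.4042] sh [ 0.0577 -0.1466] yaw -0.034 tilt 0.0010 F [ 2.  -1.4  0.1] w 0.0697 g 0.0 | delta [-0.0572  0.1239  0.1702] roll 0.001
```

```bash
python3 -m inch '-0.057 0.124 0 0 0.07;-0.057 0.124 0 0 0.07;-0.057 0.124 0 0 0.07;-0.057 0.124 0.05 0 0.07;-0.057 0.124 0.1 0 0.07' >/dev/null
python3 -m inch '0 0 0.05 0 0.07;0 0 0.069 0 0.07;0 0 0.069 0 0.07;0 0 0.069 0 0.03;0 0 0.069 0 0.03'
python3 -m inch '0 0 0 0 0.03;0 0 0 0 0.03;0 0 0 0 0.03;0 0 0 0 0.03;0 0 0 0 0.03'
python3 -m inch '0 0 -0.05 0 0.03;0 0 -0.1 0 0.03;0 0 -0.145 0 0.03;0 0 -0.145 0 0.03' 
python3 -c "
from h import *
go(wo((.0,.005)),.079+.075,PSI)"
```

```text
clock: 8.15
position: [0.5023, -0.1822, 0.2364]
ee_rot: [3.14, -0.055, 0.004]
force: [0.2, -1.0, -0.2]
width: 0.635
gripper_force: 0.0
clock: 8.65
position: [0.5019, -0.1827, 0.2356]
ee_rot: [3.14, -0.056, 0.003]
force: [0.4, -3.0, 6.6]
width: 0.482
gripper_force: 14.9
clock: 9.05
position: [0.5029, -0.1823, 0.3858]
ee_rot: [3.139, -0.055, 0.015]
force: [0.7, 0.3, -0.8]
width: 0.483
gripper_force: 14.9
clk 9.1 pos [ 0.5029 -0.1823  0.3858] sh [ 0.0023 -0.2693] yaw -0.035 tilt 0.0101 F [ 0.7  0.3 -0.8] w 0.0443 g 14.9 | delta [-0.0031 -0.2745  0.0722] roll -0.000
```

```bash
python3 -m inch '-0.003 -0.2743 0 0 0.03;-0.003 -0.2743 0 0 0.03;-0.003 -0.2743 0 0 0.03;-0.003 -0.2743 0 0 0.03;-0.003 -0.2743 0 0 0.03' >/dev/null
python3 -m inch '0 -0.0245 0 0 0.03;0 -0.0245 0 0 0.03;0 -0.0245 0.04 0 0.03;0 -0.0245 0.055 0 0.03;0 -0.0245 0.06 0 0.03'
python3 -m inch '0 0 0 0 0.03;0 0 0.003 0 0.03;0 0 0.004 0 0.03;0 0 0.004 0 0.03'
python3 -c "
from h import *
go(wo((.0,.005)),.080+.0765,PSI)"
```

```text
clock: 10.05
position: [0.5074, 0.0912, 0.3173]
ee_rot: [3.139, -0.057, -0.007]
force: [0.5, -0.2, -1.2]
width: 0.479
gripper_force: 14.9
clock: 10.45
position: [0.5085, 0.0923, 0.3162]
ee_rot: [-3.141, 0.056, -0.001]
force: [0.1, 0.4, -1.0]
width: 0.482
gripper_force: 14.9
clk 10.4 pos [0.5085 0.0923 0.3162] sh [-0.0017  0.0053] yaw -0.035 tilt 0.0009 F [ 0.1  0.4 -1. ] w 0.0443 g 14.9 | delta [0.0017 0.0003 0.0007] roll -0.000
```

Jar C at (0.459,-0.124); leave upward then over.

```bash
python3 -m inch '0 0 0.001 0 0.03;0 0 0.001 0 0.07;0 0 0.001 0 0.07;0 0 0.001 0 0.07;0 0 0.001 0 0.07' 
python3 -m inch '0 0 -0.05 0 0.07;0 0 -0.09 0 0.07;0 0.05 -0.09 0 0.07;0 0.1 -0.09 0 0.07;0 0.15 -0.09 0 0.07' 
python3 -c "
from h import *
go((.459,-.1238),.075,PSI)"
```

```text
clock: 10.95
position: [0.5083, 0.0924, 0.3147]
ee_rot: [-3.141, 0.055, 0.0]
force: [-0.9, 0.3, -0.7]
width: 0.749
gripper_force: 0.0
clock: 11.45
position: [0.5028, -0.0589, 0.4053]
ee_rot: [3.141, -0.053, 0.002]
force: [0.8, 0.1, 0.2]
width: 0.765
gripper_force: 0.0
clk 11.4 pos [ 0.5028 -0.0589  0.4053] sh [-0.0021 -0.146 ] yaw -0.034 tilt 0.0012 F [0.8 0.1 0.2] w 0.0703 g 0.0 | delta [-0.0418  0.0664  0.1712] roll 0.001
```

```bash
python3 -m inch '-0.042 0.066 0 0 0.07;-0.042 0.066 0 0 0.07;-0.042 0.066 0.04 0 0.07;-0.042 0.066 0.08 0 0.07;-0.042 0.066 0.12 0 0.07' >/dev/null
python3 -m inch '0 0 0.03 0 0.07;0 0 0.05 0 0.07;0 0 0.05 0 0.07;0 0 0.05 0 0.03;0 0 0.05 0 0.03'
python3 -m inch '0 0 0 0 0.03;0 0 0 0 0.03;0 0 0 0 0.03;0 0 0 0 0.03;0 0 0 0 0.03'
python3 -m inch '0 0 -0.05 0 0.03;0 0 -0.1 0 0.03;0 0 -0.145 0 0.03;0 0 -0.145 0 0.03' 
python3 -c "
from h import *
go(wo((-.058,.005)),.080+.0765,PSI)"
```

```text
clock: 12.45
position: [0.4594, -0.1221, 0.2359]
ee_rot: [3.141, -0.055, 0.003]
force: [1.0, -0.6, -0.5]
width: 0.638
gripper_force: 0.0
clock: 12.95
position: [0.4592, -0.1225, 0.2354]
ee_rot: [3.14, -0.056, 0.003]
force: [0.3, -2.1, 7.2]
width: 0.482
gripper_force: 14.9
clock: 13.35
position: [0.4603, -0.122, 0.3854]
ee_rot: [3.14, -0.055, 0.015]
force: [1.5, -0.1, -1.3]
width: 0.483
gripper_force: 14.9
clk 13.3 pos [ 0.4603 -0.122   0.3854] sh [-0.0424 -0.2107] yaw -0.035 tilt 0.0098 F [ 1.5 -0.1 -1.3] w 0.0443 g 14.9 | delta [-0.0163 -0.2157  0.0695] roll -0.000
```

```bash
python3 -m inch '-0.016 -0.2155 0 0 0.03;-0.016 -0.2155 0 0 0.03;-0.016 -0.2155 0 0 0.03;-0.016 -0.2155 0 0 0.03;-0.016 -0.2155 0 0 0.03' >/dev/null
python3 -m inch '0 0 0 0 0.03;0 0 0 0 0.03;0 0 0.04 0 0.03;0 0 0.055 0 0.03;0 0 0.06 0 0.03'
python3 -m inch '0 0 0 0 0.03;0 0 0.003 0 0.03;0 0 0.004 0 0.03;0 0 0.005 0 0.03'
python3 -m inch '0 0 0 0 0.07;0 0 0 0 0.07;0 0 0 0 0.07;0 0 0 0 0.07;0 0 0 0 0.07' 
python3 -m inch '0 0 -0.05 0 0.07;0 0 -0.09 0 0.07;0 0.05 -0.09 0 0.07;0 0.1 -0.09 0 0.07;0 0.15 -0.09 0 0.07' 
python3 -m inch '0 0.15 0 0.45 0.07;0 0.15 0 0.6 0.07;0 0.15 0 0.75 0.07' 
python3 -c "
from h import *
go((.437,-.065),.034,PSI)
snap('top','t3',(120,290,130,400),2.9)
snap('side','s3',(120,300,150,350),4)
go((.437,-.065),.034,PSI-np.pi/2)
"
```

```text
clock: 14.35
position: [0.4498, 0.0919, 0.3179]
ee_rot: [3.139, -0.06, -0.006]
force: [-0.5, -1.0, -0.4]
width: 0.48
gripper_force: 14.9
clock: 14.75
position: [0.4507, 0.0938, 0.3153]
ee_rot: [-3.141, 0.056, -0.002]
force: [-0.8, -3.2, 8.4]
width: 0.481
gripper_force: 14.9
clock: 15.25
position: [0.4504, 0.094, 0.3148]
ee_rot: [3.141, -0.055, 0.0]
force: [-0.6, 0.4, -0.1]
width: 0.761
gripper_force: 0.0
clock: 15.75
position: [0.4447, -0.0574, 0.4053]
ee_rot: [3.141, -0.053, 0.002]
force: [1.7, 0.7, -0.4]
width: 0.763
gripper_force: 0.0
clock: 16.05
position: [0.4393, -0.2078, 0.405]
ee_rot: [3.047, -0.764, 0.001]
force: [1.5, 0.3, -0.4]
width: 0.763
gripper_force: 0.0
clk 16.1 pos [ 0.4393 -0.2078  0.405 ] sh [-0.0604 -0.2971] yaw -0.491 tilt 0.0007 F [ 1.5  0.3 -0.4] w 0.0700 g 0.0 | delta [-0.0695 -0.1248  0.212 ] roll -0.456
clk 16.1 pos [ 0.4384 -0.2126  0.4048] sh [-0.0611 -0.3019] yaw -0.500 tilt 0.0033 F [-0.2  1.5  1.5] w 0.0702 g 0.0 | delta [-0.0722 -0.1295  0.2113] roll 1.106
```

View pics/t3.png

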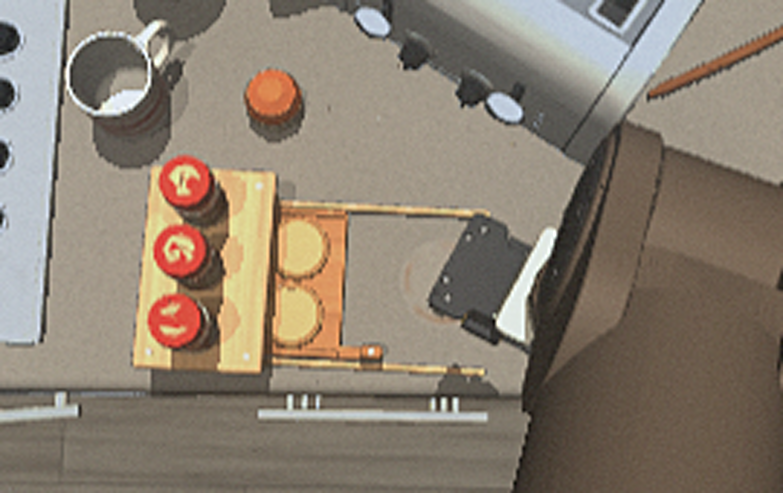

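View pics/s3.png

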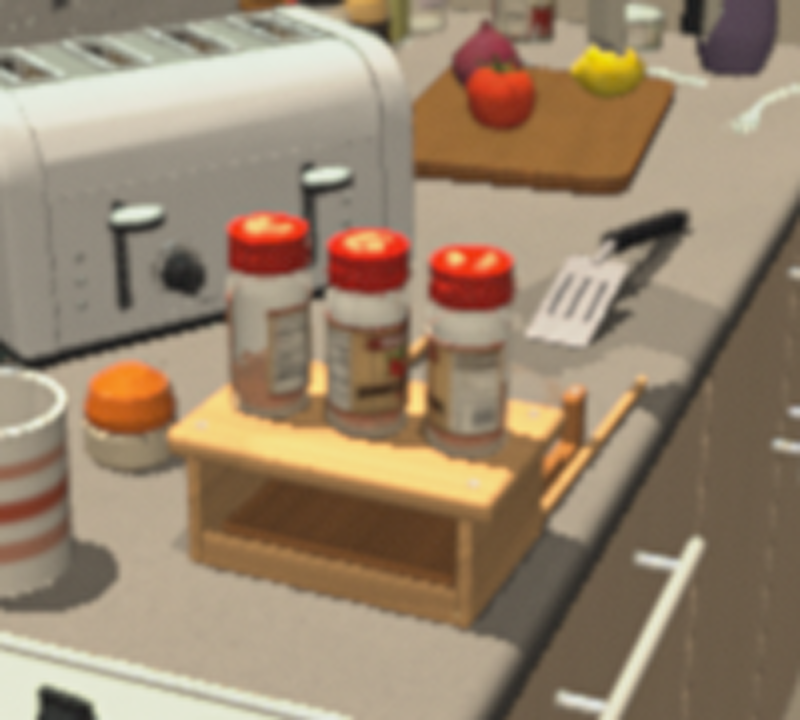

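```bash
python3 -c "
from h import *
print(arm.observe()['joints'])
p,e=tri(ray('top',(241,257.9)),ray('side',(217.8,292.8))); print(p,e,at_z('top',(241,257.9),.044),at_z('side',(217.8,292.8),.044),sh(p))
go((.437,-.066),.034,PSI-np.pi/2)
"
```

```text
[ 0.29486313  0.20978958  0.05459169  1.90282742 -0.00962089  1.02830246
 -1.71728879]
[ 0.43697545 -0.06794355  0.04105159] 0.0007342660086248982 [ 0.43642166 -0.06805648  0.044     ] [ 0.43565778 -0.06184884  0.044     ] [-0.06755791 -0.15740399]
clk 16.1 pos [ 0.4384 -0.2126  0.4048] sh [-0.0611 -0.3019] yaw -0.500 tilt 0.0033 F [-0.2  1.5  1.5] w 0.0702 g 0.0 | delta [-0.0717 -0.1286  0.2113] roll 1.106
```

```bash
python3 -m inch '0 0 0 -0.75 0.05;0 0 0 -0.75 0.05;0 0 0 -0.75 0.05;0 0 0 -0.75 0.05;0 0 0 -0.75 0.05' >/dev/null
python3 -m inch '0 0 0 -0.75 0.05;0 0 0 -0.75 0.05;0 0 0 -0.75 0.05;0 0 0 -0.75 0.05;0 0 0 -0.75 0.05' >/dev/null
python3 -m inch '0 0 0 -0.536 0.05;0 0 0 -0.536 0.05;0 0 0 -0.536 0.05;0 0 0 -0.536 0.05;0 0 0 -0.536 0.05' 
python3 -c "
from h import *
print(arm.observe()['joints'][6])
go((.4368,-.0665),.034,PSI+np.pi/2)
"
```

```text
clock: 17.65
position: [0.4398, -0.2055, 0.4047]
ee_rot: [-2.241, -2.201, 0.0]
force: [0.4, -0.1, 0.5]
width: 0.546
gripper_force: 0.0
0.24027292711168785
clk 17.6 pos [ 0.4398 -0.2055  0.4047] sh [-0.0599 -0.2948] yaw 1.553 tilt 0.0003 F [ 0.4 -0.1  0.5] w 0.0501 g 0.0 | delta [ 0.1389 -0.0054  0.2117] roll 0.017
```

```bash
python3 -m inch '0.05 -0.005 0 0.017 0.05;0.1 -0.005 0 0.017 0.05;0.139 -0.005 0.05 0.017 0.05;0.139 -0.005 0.1 0.017 0.05;0.139 -0.005 0.15 0.017 0.05' >/dev/null
python3 -m inch '0 0 0.03 0 0.05;0 0 0.05 0 0.05;0 0 0.06 0 0.05;0 0 0.06 0 0.05;0 0 0.06 0 0.05'
python3 -c "
from h import *
go((.4368,-.0665),.034,PSI+np.pi/2)
"
```

```text
clock: 18.65
position: [0.438, -0.067, 0.2066]
ee_rot: [2.262, 2.179, 0.001]
force: [-0.1, -0.4, -0.4]
width: 0.544
gripper_force: 0.0
clk 18.6 pos [ 0.438  -0.067   0.2066] sh [-0.0666 -0.1564] yaw 1.533 tilt 0.0009 F [-0.1 -0.4 -0.4] w 0.0500 g 0.0 | delta [ 0.0004 -0.0012  0.0136] roll -0.003
```

```bash
python3 -m inch '0 0 0.0135 0 0.05;0 0 0.0135 0 0.05;0 0 0.0135 0 0.0;0 0 0.0135 0 0.0;0 0 0.0135 0 0.0' 20
python3 -m inch '0 0 0 0 0;0 0 0 0 0;0 0 0 0 0;0 0 0 0 0;0 0 0 0 0' 20
python3 -c "
from h import *
go((.4368,-.0665),.034,PSI+np.pi/2)
"
```

```text
clock: 19.15
position: [0.4378, -0.0671, 0.1931]
ee_rot: [2.262, 2.179, 0.001]
force: [-0.1, -0.7, 0.2]
width: 0.332
gripper_force: 0.0
clock: 19.65
position: [0.4376, -0.0671, 0.1925]
ee_rot: [2.262, 2.18, 0.0]
force: [-1.2, 0.3, 5.0]
width: 0.127
gripper_force: 20.0
clk 19.6 pos [ 0.4376 -0.0671  0.1925] sh [-0.0669 -0.1565] yaw 1.534 tilt 0.0002 F [-1.2  0.3  5. ] w 0.0117 g 20.0 | delta [ 0.0005 -0.0009 -0.0005] roll -0.002
```

```bash
python3 -m inch '-0.01 0 0 0 0;-0.025 0 0 0 0;-0.045 0 0 0 0;-0.065 0 0 0 0;-0.085 0 0 0 0' 25
python3 -m inch '-0.015 0 0 0 0;-0.028 0 0 0 0;-0.036 0 0 0 0;-0.039 0 0 0 0;-0.039 0 0 0 0' 25
python3 -m inch '0 0 0 0 0.04;0 0 0 0 0.04;0 0 0 0 0.04;0 0 0 0 0.04' 
python3 -m inch '0 0 -0.05 0 0.04;0 0 -0.1 0 0.04;0 0 -0.15 0 0.04' 
python3 -c "
from h import *
go((.4368,-.0665),.034,PSI+np.pi/2)
snap('top','t4',(165,260,200,390),4.2)
for q in ('board_bar','board_end','spatula_grip','spatula_tip','biscuit_1_mid'):
  for c in ('top','side'): print(q,c,[(np.round(d['point'],1).tolist(),round(d['conf'],2)) for d in arm.place_of(c,q)][:3])
"
```

```text
clock: 20.15
position: [0.435, -0.1509, 0.1925]
ee_rot: [-2.258, -2.184, -0.003]
force: [0.7, 8.7, 4.1]
width: 0.128
gripper_force: 25.2
clock: 20.65
position: [0.4334, -0.1901, 0.1925]
ee_rot: [-2.26, -2.182, -0.002]
force: [1.1, 4.0, 5.0]
width: 0.13
gripper_force: 25.2
clock: 21.05
position: [0.4328, -0.1912, 0.1923]
ee_rot: [-2.263, -2.179, 0.001]
force: [0.3, -0.8, -0.6]
width: 0.414
gripper_force: 0.0
clock: 21.35
position: [0.4326, -0.1909, 0.3439]
ee_rot: [-2.261, -2.179, 0.0]
force: [1.4, -1.0, 0.0]
width: 0.436
gripper_force: 0.0
clk 21.4 pos [ 0.4326 -0.1909  0.3439] sh [-0.0677 -0.2804] yaw 1.534 tilt 0.0013 F [ 1.4 -1.   0. ] w 0.0401 g 0.0 | delta [ 0.1244 -0.0002  0.151 ] roll -0.002
board_bar top [([216.7, 261.3], 0.83), ([220.6, 260.7], 0.52)]
board_bar side [([244.8, 249.7], 0.92)]
board_end top [([220.3, 287.4], 0.57)]
board_end side [([181.3, 307.2], 0.62)]
spatula_grip top []
spatula_grip side [([180.6, 306.4], 0.61)]
spatula_tip top []
spatula_tip side [([207.4, 288.0], 0.58), ([253.7, 240.8], 0.54), ([207.7, 244.0], 0.43)]
biscuit_1_mid top [([231.1, 272.8], 0.92), ([231.1, 194.0], 0.49)]
biscuit_1_mid side []
```

View pics/t4.png

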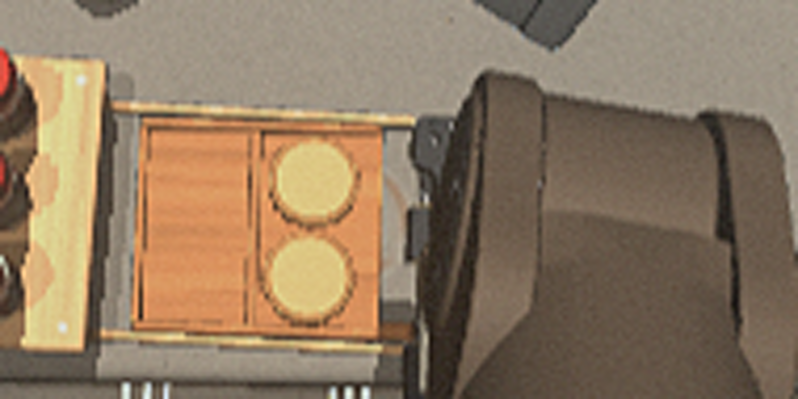

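```bash
python3 -c "
from h import *
np.set_printoptions(precision=4,suppress=True)
im=cv2.imread('pics/top0.png'); g=cv2.cvtColor(im,cv2.COLOR_BGR2GRAY)
m=(g<60); m[:318]=0; m[355:]=0; m[:,:520]=0; m[:,625:]=0
p=np.argwhere(m); c=p.mean(0); u=np.linalg.svd(p-c)[2][0]; t=(p-c)@u; print(c,u,t.min(),t.max())
E=[c+u*t.min(),c+u*t.max()]; E.sort(key=lambda e:e[1])
a=at_z('top',E[0]/1.5-.2,.04); b=at_z('top',E[1]/1.5-.2,.008); tip=at_z('top',(221.8,313.2),.0)
print('handle front',a,'end',b,'tip',tip,np.linalg.norm((tip-b)[:2]))
d=(tip-b)[:2]; d/=np.linalg.norm(d); h=(a-b)[:2]/np.linalg.norm((a-b)[:2])
print('dirs',d,h,np.arctan2(d[1],d[0]),np.arctan2(h[1],h[0])); print('grip from tip',tip[:2]-.15*d,'from end',b[:2]+.12*h)
f=lambda x,y,z:at_z('top',(165+y/4.2-.4,200+x/4.2-.4),z)
for n,q in (('b1',(313,182,.024)),('b2',(309,279,.024)),('bar-y',(261,230,.019)),('bar+y',(250,230,.019)),('endtop',(382,230,.012)),('corner',(138,125,.019)),('corner2',(136,330,.019)),('shelfcorner',(107,65,.08)),('sc2',(93,350,.08))): print(n,sh(f(*q))*1000)
go(tip[:2]-.15*d,.032,np.arctan2(d[1],d[0]))
"
```

```text
[341.2265 572.528 ] [-0.1323 -0.9912] -42.13597028722425 43.572144840843094
handle front [ 0.4887 -0.3311  0.04  ] end [ 0.4729 -0.4999  0.008 ] tip [ 0.4967 -0.2271  0.    ] 0.2737891570747779
dirs [0.0871 0.9962] [0.0934 0.9956] 1.4835717395431993 1.4772879857383512
grip from tip [ 0.4836 -0.3766] from end [ 0.4841 -0.3804]
b1 [  29.101  -199.0055]
b2 [ -36.826  -198.9553]
bar-y [  -4.7143 -165.2147]
bar+y [  -5.0708 -157.755 ]
endtop [   0.1137 -247.7621]
corner [ 63.8476 -77.2018]
corner2 [-76.0267 -84.6536]
shelfcorner [ 91.0217 -59.8551]
sc2 [-93.2685 -63.3596]
clk 21.9 pos [ 0.4328 -0.1909  0.3414] sh [-0.0674 -0.2804] yaw 1.534 tilt 0.0020 F [ 0.7 -0.3  0.5] w 0.0399 g 0.0 | delta [-0.1838  0.0579  0.1502] roll 0.050
```

```bash
python3 -m inch '-0.184 0.058 0 0.052 0.04;-0.184 0.058 0 0.052 0.04;-0.184 0.058 0 0.052 0.04;-0.184 0.058 0 0.052 0.04;-0.184 0.058 0.04 0.052 0.04' >/dev/null
python3 -m inch '0 0 0.04 0 0.04;0 0 0.06 0 0.04;0 0 0.06 0 0.04;0 0 0.06 0 0.04'
python3 -c "
from h import *
go((.4838,-.378),.032,1.482)
snap('top','t5',(190,260,280,430),5)
"
```

```text
clock: 22.8
position: [0.4843, -0.377, 0.2424]
ee_rot: [-2.317, -2.12, 0.0]
force: [-0.2, 0.4, 0.2]
width: 0.436
gripper_force: 0.0
clk 22.8 pos [ 0.4843 -0.377   0.2424] sh [-0.0094 -0.4646] yaw 1.482 tilt 0.0008 F [-0.2  0.4  0.2] w 0.0401 g 0.0 | delta [-0.0011 -0.0004  0.0514] roll -0.000
```

```bash
python3 -m inch '0 0 0.035 0 0.04;0 0 0.051 0 0.04;0 0 0.051 0 0.04;0 0 0.051 0 0.04;0 0 0.051 0 0' 55
python3 -m inch '0 0 0 0 0;0 0 0 0 0;0 0 0 0 0;0 0 0 0 0;0 0 0 0 0' 
python3 -m inch '0 0 0 0 0;0 0 0 0 0;0 0 0 0 0' 
python3 -c "
from h import *
go((.4838,-.378),.032,1.536)
"
```

```text
clock: 23.35
position: [0.4849, -0.3775, 0.1933]
ee_rot: [2.316, 2.118, 0.001]
force: [-0.0, -0.5, 0.4]
width: 0.388
gripper_force: 0.0
clock: 23.85
position: [0.4844, -0.3772, 0.192]
ee_rot: [2.317, 2.12, 0.0]
force: [0.0, 0.6, 5.8]
width: 0.191
gripper_force: 55.0
clock: 24.15
position: [0.4844, -0.3772, 0.192]
ee_rot: [2.317, 2.12, 0.0]
force: [-0.3, -0.7, 5.7]
width: 0.19
gripper_force: 55.0
clk 24.1 pos [ 0.4844 -0.3772  0.192 ] sh [-0.0093 -0.4649] yaw 1.482 tilt 0.0012 F [-0.3 -0.7  5.7] w 0.0175 g 55.0 | delta [-0.0008 -0.0006  0.001 ] roll -0.054
```

```bash
python3 -m inch '0 0 -0.03 0 0;0 0 -0.06 0 0;0 0 -0.06 -0.054 0;0 0 -0.06 -0.054 0;0 0 -0.06 -0.054 0' 
python3 -c "
from h import *
go(wo((.030,-.388)),.090,1.536)
"
```

```text
clock: 24.65
position: [0.4836, -0.3769, 0.2507]
ee_rot: [-2.261, -2.179, 0.001]
force: [-0.0, 0.9, -2.1]
width: 0.192
gripper_force: 55.0
clk 24.6 pos [ 0.4836 -0.3769  0.2507] sh [-0.0101 -0.4645] yaw 1.534 tilt 0.0015 F [-0.   0.9 -2.1] w 0.0176 g 55.0 | delta [0.0766 0.04   0.0017] roll -0.002
```

```bash
python3 -m inch '0.04 0.02 0 0 0;0.077 0.040 0 0 0;0.077 0.040 0.02 0 0;0.077 0.040 0.025 0 0;0.077 0.040 0.025 0 0' 
python3 -c "
from h import *
go(wo((.030,-.388)),.045,1.536)
snap('side','s6',(150,240,220,350),6)
snap('top','t6',(180,250,240,330),8)
"
```

```text
clock: 25.15
position: [0.5262, -0.3014, 0.2249]
ee_rot: [-2.259, -2.18, 0.002]
force: [1.0, -0.4, -0.9]
width: 0.193
gripper_force: 55.0
clk 25.1 pos [ 0.5262 -0.3014  0.2249] sh [ 0.0298 -0.3876] yaw 1.535 tilt 0.0028 F [ 1.  -0.4 -0.9] w 0.0178 g 55.0 | delta [-0.0004  0.0002  0.0209] roll -0.001
```

View pics/t6.png

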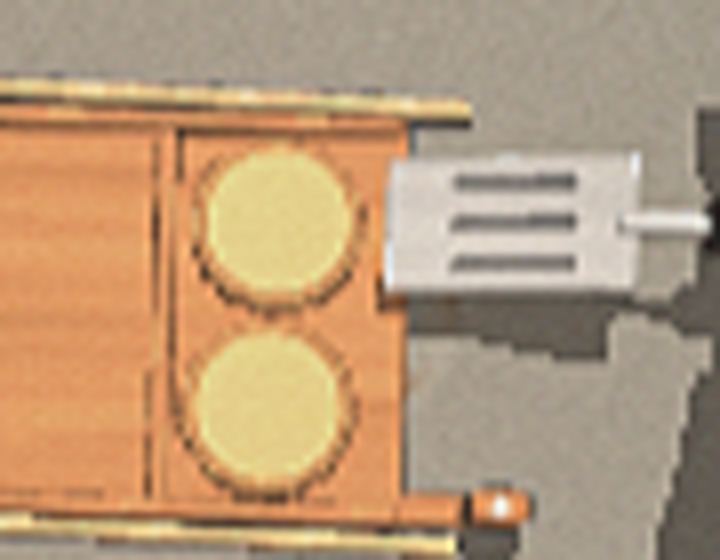

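View pics/s6.png

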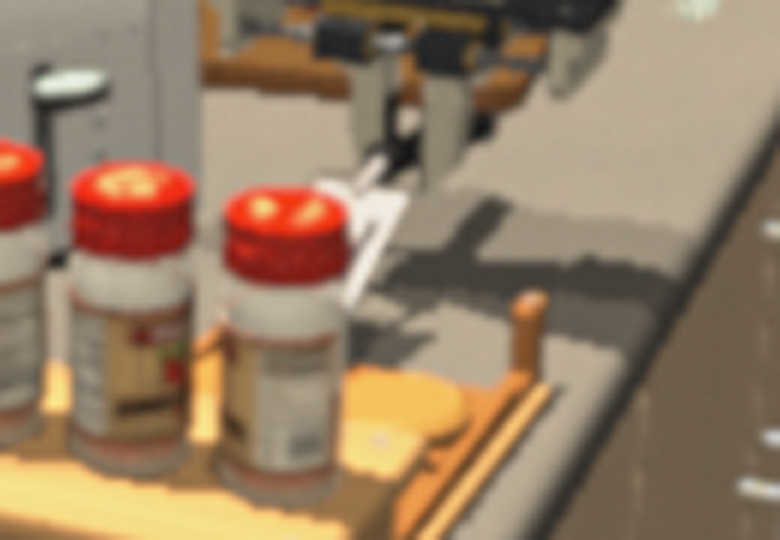

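```bash
python3 -m inch '0 0 0.01 0 0;0 0 0.017 0 0;0 0 0.019 0 0;0 0 0.019 0 0;0 0 0.019 0 0' 
python3 -m inch '0 0 0.001 0 0;0 0 0.001 0 0' 
python3 -m inch '0 0 0.001 0 0;0 0 0.001 0 0' 
python3 -m inch '0 0 0.001 0 0;0 0 0.001 0 0'
```

```text
clock: 25.75
position: [0.5269, -0.3015, 0.2074]
ee_rot: [2.26, 2.182, 0.0]
force: [-1.5, 0.1, -1.5]
width: 0.194
gripper_force: 55.0
clock: 25.95
position: [0.5268, -0.3015, 0.2065]
ee_rot: [2.26, 2.182, 0.0]
force: [-0.3, 0.3, -0.9]
width: 0.188
gripper_force: 55.0
clock: 26.15
position: [0.5268, -0.3015, 0.2054]
ee_rot: [2.26, 2.182, 0.0]
force: [-0.0, 0.8, -1.3]
width: 0.191
gripper_force: 55.0
clock: 26.35
position: [0.5268, -0.3015, 0.2043]
ee_rot: [2.26, 2.182, -0.0]
force: [-0.9, 0.3, -0.0]
width: 0.191
gripper_force: 55.0
```

```bash
python3 -m inch '0 0 0.0007 0 0;0 0 0.0007 0 0' 
python3 -m inch '0 0 0.0007 0 0;0 0 0.0007 0 0'
```

```text
clock: 26.55
position: [0.5268, -0.3015, 0.2036]
ee_rot: [2.26, 2.182, -0.0]
force: [0.0, -0.4, -0.2]
width: 0.19
gripper_force: 55.0
clock: 26.75
position: [0.5268, -0.3016, 0.203]
ee_rot: [2.26, 2.182, -0.0]
force: [-0.6, -1.0, 0.5]
width: 0.193
gripper_force: 55.0
```

```bash
python3 -m inch '0 0 -0.0007 0 0;0.005 0 -0.0007 0 0;0.010 0 -0.0007 0 0;0.015 0 -0.0007 0 0;0.02 0 -0.0007 0 0' 
python3 -m inch '0.004 0 0 0 0;0.008 0 0 0 0;0.012 0 0 0 0;0.012 0 0 0 0' 
python3 -c "
from h import *
go(wo((.030,-.360)),.045,1.536)
snap('top','t7',(180,250,240,330),8)
snap('side','s7',(150,240,220,350),6)
"
```

```text
clock: 27.25
position: [0.5276, -0.2809, 0.2037]
ee_rot: [2.26, 2.182, 0.0]
force: [-0.5, -0.9, -1.6]
width: 0.188
gripper_force: 55.0
clock: 27.65
position: [0.528, -0.2686, 0.2037]
ee_rot: [-2.259, -2.183, -0.0]
force: [-0.3, 0.0, 0.2]
width: 0.187
gripper_force: 55.0
clk 27.6 pos [ 0.528  -0.2686  0.2037] sh [ 0.0305 -0.3548] yaw 1.537 tilt 0.0005 F [-0.3  0.   0.2] w 0.0171 g 55.0 | delta [-0.0052 -0.0005 -0.0003] roll 0.001
```

View pics/t7.png

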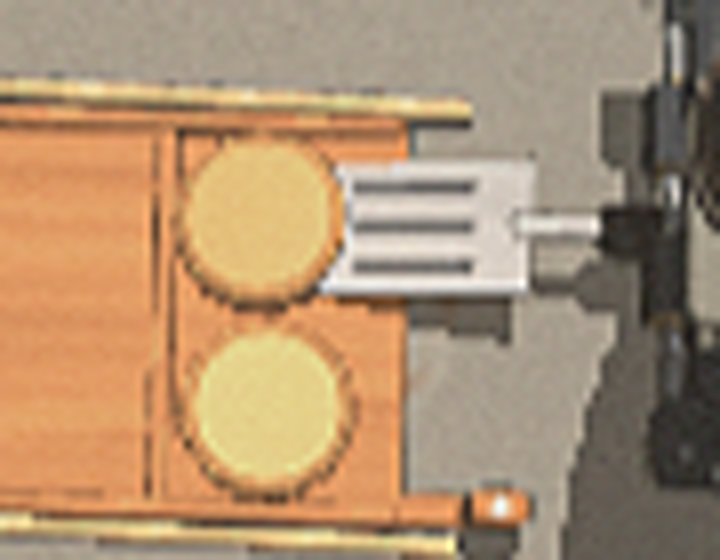

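```bash
python3 -m inch '0.0 0 -0.004 0 0;0.001 0 -0.009 0 0;0.002 0 -0.015 0 0;0.004 0 -0.021 0 0;0.007 0 -0.027 0 0' 
python3 -m inch '0.003 0 -0.003 0 0;0.006 0 -0.006 0 0;0.010 0 -0.008 0 0;0.010 0 -0.008 0 0' 
python3 -c "
from h import *
go(wo((.030,-.360)),.045,1.536)
snap('top','t8',(180,250,240,330),5)
snap('side','s8',(150,240,220,350),5)
a=cv2.imread('pics/t8.png');b=cv2.imread('pics/s8.png');b=cv2.resize(b,(350,350*b.shape[0]//b.shape[1])); a=a[:, :440]
c=np.zeros((350,800,3),np.uint8);c[:a.shape[0],:440]=a;c[:b.shape[0],450:800]=b;cv2.imwrite('pics/m8.png',c)
"
```

```text
clock: 28.25
position: [0.5282, -0.2625, 0.2314]
ee_rot: [2.26, 2.182, 0.0]
force: [0.6, 0.1, 0.0]
width: 0.188
gripper_force: 55.0
clock: 28.65
position: [0.5287, -0.2517, 0.239]
ee_rot: [-2.259, -2.183, -0.0]
force: [-0.7, 0.4, -0.3]
width: 0.191
gripper_force: 55.0
clk 28.6 pos [ 0.5287 -0.2517  0.239 ] sh [ 0.0305 -0.3378] yaw 1.537 tilt 0.0003 F [-0.7  0.4 -0.3] w 0.0176 g 55.0 | delta [-0.0222 -0.0005  0.0349] roll 0.001
```

View pics/m8.png

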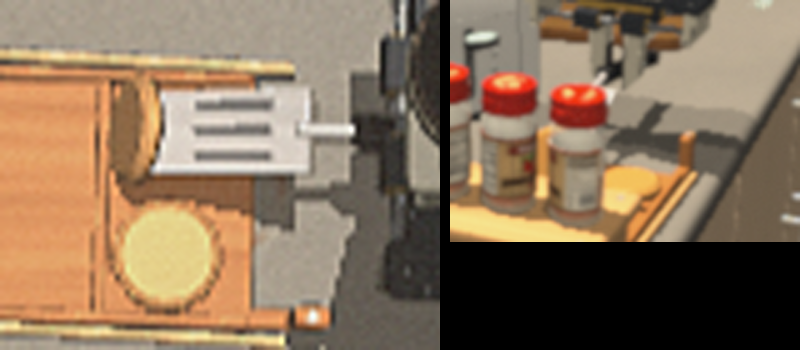

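```bash
python3 -m inch '0.005 0 -0.002 0 0;0.010 0 -0.003 0 0;0.015 0 -0.004 0 0;0.020 0 -0.004 0 0;0.025 0 -0.004 0 0' 
python3 -m inch '0.004 0 0 0 0;0.008 0 0.001 0 0;0.012 0 0.002 0 0;0.012 0 0.002 0 0;0.012 0 0.002 0 0' 
python3 -c "
from h import *
go(wo((.030,-.360)),.045,1.536)
snap('top','t9',(180,250,240,330),8)
"
```

```text
clock: 29.25
position: [0.5294, -0.2269, 0.2427]
ee_rot: [2.26, 2.182, 0.0]
force: [-1.1, -0.3, -1.6]
width: 0.191
gripper_force: 55.0
clock: 29.75
position: [0.5298, -0.2156, 0.2406]
ee_rot: [2.26, 2.182, -0.0]
force: [0.7, 0.2, -1.5]
width: 0.193
gripper_force: 55.0
clk 29.8 pos [ 0.5298 -0.2156  0.2406] sh [ 0.0304 -0.3017] yaw 1.536 tilt 0.0001 F [ 0.7  0.2 -1.5] w 0.0177 g 55.0 | delta [-0.0583 -0.0004  0.0366] roll -0.000
```

View pics/t9.png

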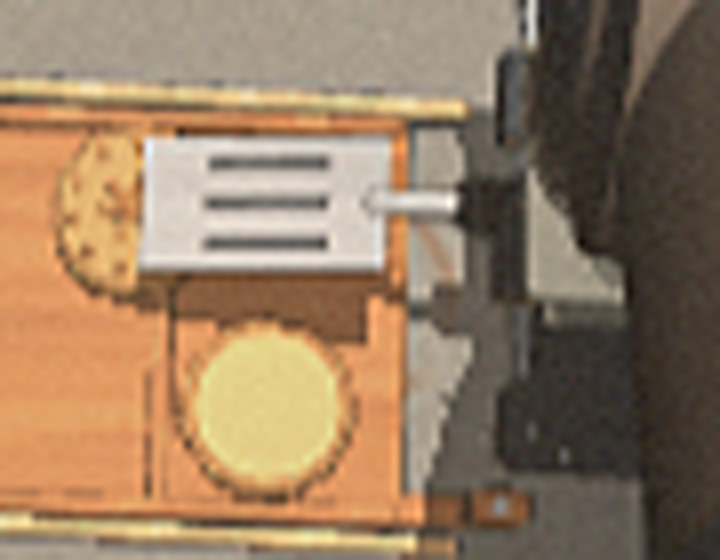

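```bash
python3 -m inch '-0.02 0 0 0 0;-0.04 0 0 0 0;-0.06 0 0 0 0;-0.06 0 0 0 0' 
python3 -c "
from h import *
go(wo((.030,-.360)),.045,1.536)
snap('top','t10',(180,250,240,330),6)
snap('side','s10',(180,240,250,350),6)
for c in ('top','side'):
  for d in arm.silhouettes(c,'biscuit_1_mid')[:4]:
    m=d['region']; ys,xs=np.where(m); print(c,round(d['conf'],2),m.sum(),xs.min(),xs.max(),ys.min(),ys.max(), sh(at_z('top',(ys.mean(),xs.min()-.5),.02)), sh(at_z('top',(ys.mean(),xs.max()+.5),.02)))
a=cv2.imread('pics/t10.png');b=cv2.imread('pics/s10.png')
c=np.zeros((600,800,3),np.uint8);c[:420,:540]=a; b=cv2.resize(b,None,fx=.9,fy=.9); c[-180:,:b.shape[1]]=b[60:240,:]; cv2.imwrite('pics/m10.png',c[:, :560])
"
```

```text
clock: 30.2
position: [0.5269, -0.2792, 0.2406]
ee_rot: [2.264, 2.176, -0.003]
force: [0.2, 0.1, -1.4]
width: 0.191
gripper_force: 55.0
clk 30.2 pos [ 0.5269 -0.2792  0.2406] sh [ 0.0297 -0.3654] yaw 1.531 tilt 0.0022 F [ 0.2  0.1 -1.4] w 0.0175 g 55.0 | delta [0.0055 0.0003 0.0366] roll -0.005
side 0.74 209 278 298 212 224 [ 0.00306478 -0.20982154] [ 0.00591862 -0.26958844]
```

View pics/m10.png

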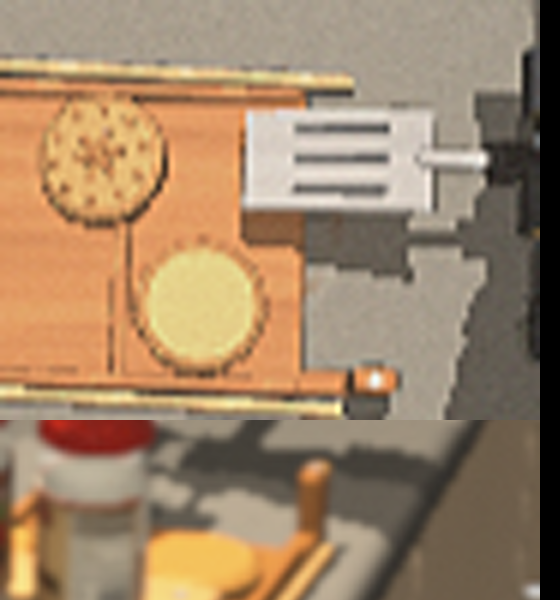

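```bash
python3 -m inch '0.01 0 0.012 0 0;0.02 0 0.021 0 0;0.026 0 0.021 0 0;0.032 0 0.021 0 0;0.036 0 0.0215 0 0' 
python3 -m inch '0.004 0 0.001 0 0;0.008 0 0.002 0 0;0.012 0 0.003 0 0;0.016 0 0.004 0 0;0.019 0 0.0055 0 0' 
python3 -m inch '0.002 0 0.001 0 0;0.004 0 0.002 0 0;0.005 0 0.0025 0 0;0.005 0 0.0025 0 0' 
python3 -c "
from h import *
go(wo((.030,-.360)),.045,1.536)
snap('top','t11',(180,250,240,330),6)
im=cv2.imread('pics/t11.png'); hsv=cv2.cvtColor(im,cv2.COLOR_BGR2HSV); np.set_printoptions(linewidth=200); print(hsv[160,0:200:6].tolist())
"
```

```text
clock: 30.9
position: [0.5294, -0.2384, 0.2194]
ee_rot: [2.259, 2.183, 0.001]
force: [0.4, 0.6, -1.3]
width: 0.185
gripper_force: 55.0
clock: 31.4
position: [0.5297, -0.2202, 0.2137]
ee_rot: [2.26, 2.182, 0.0]
force: [-0.9, -0.8, -1.5]
width: 0.189
gripper_force: 55.0
clock: 31.8
position: [0.5298, -0.2154, 0.2111]
ee_rot: [-2.26, -2.182, 0.0]
force: [0.5, -0.1, -1.1]
width: 0.194
gripper_force: 55.0
clk 31.8 pos [ 0.5298 -0.2154  0.2111] sh [ 0.0304 -0.3015] yaw 1.536 tilt 0.0002 F [ 0.5 -0.1 -1.1] w 0.0178 g 55.0 | delta [-0.0585 -0.0004  0.0071] roll -0.000
[[24, 100, 232], [23, 99, 238], [21, 108, 200], [17, 124, 183], [21, 111, 223], [21, 112, 237], [16, 129, 226], [15, 129, 228], [16, 129, 209], [20, 115, 212], [25, 99, 231], [25, 96, 230], [24, 99, 229], [23, 101, 227], [25, 98, 230], [26, 95, 239], [18, 128, 221], [14, 174, 166], [15, 57, 197], [15, 13, 228], [14, 24, 219], [18, 25, 221], [17, 27, 219], [18, 26, 215], [19, 24, 223], [15, 23, 220], [13, 25, 163], [15, 26, 135], [19, 26, 140], [15, 22, 141], [5, 20, 141], [11, 20, 140], [11, 20, 139], [15, 22, 138]]
```

View pics/t11.png

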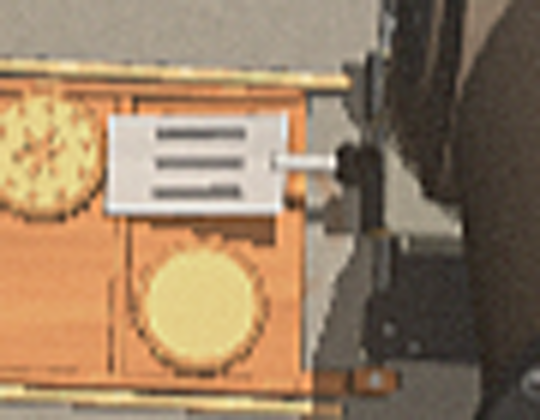

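```bash
python3 -m inch '0 0 -0.02 0 0;-0.01 0 -0.045 0 0;-0.05 0 -0.05 0 0;-0.09 0 -0.05 0 0;-0.09 0 -0.05 0 0' 
python3 -m inch '0 -0.03 0 0 0;0 -0.062 0 0 0;0 -0.062 0 0 0;0 -0.062 0 0 0' 
python3 -c "
from h import *
go(wo((-.032,-.390)),.2037-.159,1.536)
im=arm.get_image('top'); cv2.imwrite('pics/t12.png',im[...,::-1])
hsv=cv2.cvtColor(im,cv2.COLOR_RGB2HSV)
m=((hsv[...,0]>=20)&(hsv[...,0]<=30)&(hsv[...,1]>80)&(hsv[...,2]>190)).astype(np.uint8); m[:190]=0;m[250:]=0;m[:,:235]=0;m[:,300:]=0
m=cv2.morphologyEx(m,cv2.MORPH_CLOSE,np.ones((3,3))); n,l,st,ce=cv2.connectedComponentsWithStats(m)
for i in range(1,n):
  if st[i,4]>30: print(st[i],ce[i],sh(at_z('top',ce[i][::-1],.024))*1000)
"
```

```text
clock: 32.35
position: [0.5249, -0.3123, 0.2614]
ee_rot: [2.266, 2.171, -0.005]
force: [-0.8, -0.3, -1.2]
width: 0.189
gripper_force: 55.0
clock: 32.75
position: [0.4643, -0.3036, 0.2614]
ee_rot: [2.261, 2.18, -0.0]
force: [-0.1, 0.9, -0.4]
width: 0.194
gripper_force: 55.0
clk 32.8 pos [ 0.4643 -0.3036  0.2614] sh [-0.032 -0.392] yaw 1.534 tilt 0.0004 F [-0.1  0.9 -0.4] w 0.0178 g 55.0 | delta [0.002  0.     0.0577] roll -0.002
[238 197  18  17 220] [246.66818182 204.95      ] [  33.99431134 -120.21486926]
[264 222  18  18 252] [272.96825397 230.24206349] [ -34.64009841 -198.29340563]
[256 245  41   4  51] [278.39215686 246.70588235] [ -79.84787363 -215.29708776]
```

```bash
python3 -m inch '0.002 0 0.025 0 0;0.002 0 0.045 0 0;0.002 0 0.053 0 0;0.002 0 0.0565 0 0;0.002 0 0.0577 0 0' 
python3 -m inch '0 0 0 0 0;0.005 0 0 0 0;0.01 0 0 0 0;0.015 0 0 0 0;0.02 0 0 0 0' 
python3 -m inch '0.004 0 0 0 0;0.008 0 0 0 0;0.012 0 0 0 0;0.015 0 0 0 0;0.015 0 0 0 0' 
python3 -c "
from h import *
go(wo((-.032,-.360)),.2037-.159,1.536)
im=arm.get_image('top'); cv2.imwrite('pics/t13.png',im[...,::-1])
hsv=cv2.cvtColor(im,cv2.COLOR_RGB2HSV)
print(hsv[230,250:300].tolist())
m=((hsv[...,0]>=20)&(hsv[...,0]<=30)&(hsv[...,1]>80)&(hsv[...,2]>170)).astype(np.uint8); m[:190]=0;m[250:]=0;m[:,:235]=0;m[:,300:]=0
m=cv2.morphologyEx(m,cv2.MORPH_CLOSE,np.ones((3,3))); n,l,st,ce=cv2.connectedComponentsWithStats(m)
for i in range(1,n):
  if st[i,4]>30: print(st[i],ce[i],sh(at_z('top',ce[i][::-1],.024))*1000)
"
```

```text
clock: 33.3
position: [0.4654, -0.3013, 0.2036]
ee_rot: [2.26, 2.182, 0.0]
force: [-0.9, -0.1, -0.6]
width: 0.191
gripper_force: 55.0
clock: 33.8
position: [0.4656, -0.2809, 0.2038]
ee_rot: [2.259, 2.182, 0.0]
force: [0.2, -1.4, -0.0]
width: 0.189
gripper_force: 55.0
clock: 34.3
position: [0.4661, -0.2657, 0.2035]
ee_rot: [-2.259, -2.183, -0.0]
force: [0.1, 1.1, -1.2]
width: 0.185
gripper_force: 55.0
clk 34.3 pos [ 0.4661 -0.2657  0.2035] sh [-0.0316 -0.354 ] yaw 1.536 tilt 0.0004 F [ 0.1  1.1 -1.2] w 0.0170 g 55.0 | delta [-0.006  -0.0004 -0.0002] roll 0.000
[[13, 142, 222], [13, 141, 222], [13, 141, 223], [14, 137, 224], [14, 142, 222], [13, 141, 223], [13, 145, 223], [14, 140, 229], [14, 136, 173], [12, 146, 224], [12, 144, 215], [16, 132, 193], [15, 138, 221], [18, 121, 227], [18, 124, 226], [19, 124, 223], [18, 122, 223], [18, 118, 225], [19, 120, 224], [19, 120, 224], [19, 120, 225], [20, 122, 221], [19, 118, 225], [18, 122, 223], [19, 120, 225], [19, 118, 225], [19, 120, 224], [19, 119, 225], [20, 118, 223], [21, 110, 228], [18, 128, 226], [14, 150, 223], [15, 85, 187], [15, 7, 141], [13, 18, 125], [25, 17, 90], [13, 19, 96], [12, 26, 99], [13, 23, 99], [11, 21, 98], [13, 24, 96], [13, 30, 101], [15, 11, 97], [24, 14, 91], [10, 21, 107], [9, 17, 107], [12, 12, 107], [13, 22, 105], [14, 20, 162], [16, 29, 218]]
[276 192  23   3  33] [286.78787879 192.60606061] [  75.4292861  -233.63100215]
[238 197  20  18 241] [246.75103734 204.92116183] [  34.08903831 -120.44712006]
[267 223  13  17  94] [274.56382979 229.68085106] [ -32.84401843 -202.72422897]
[235 244  27   3  44] [248.40909091 245.04545455] [ -79.29142348 -131.33347831]
[267 246  30   4  43] [283.         246.95348837] [ -79.91231947 -228.17925191]
```

```bash
python3 -m inch '0.0 0 -0.004 0 0;0.001 0 -0.009 0 0;0.002 0 -0.015 0 0;0.004 0 -0.021 0 0;0.007 0 -0.027 0 0' 
python3 -m inch '0.003 0 -0.003 0 0;0.006 0 -0.006 0 0;0.010 0 -0.008 0 0;0.010 0 -0.008 0 0' 
python3 -c "
from h import *
go(wo((-.032,-.360)),.2037-.159,1.536)
im=arm.get_image('top'); cv2.imwrite('pics/t14.png',im[...,::-1])
hsv=cv2.cvtColor(im,cv2.COLOR_RGB2HSV)
print(hsv[230,250:290].tolist())
a=cv2.imread('pics/t8.png')[::5,::5]; h=cv2.cvtColor(a,cv2.COLOR_BGR2HSV); print(h[25,10:45].tolist())
"
```

```text
clock: 34.85
position: [0.4663, -0.2593, 0.2312]
ee_rot: [2.26, 2.181, 0.0]
force: [-1.4, 0.3, -1.9]
width: 0.192
gripper_force: 55.0
clock: 35.25
position: [0.4667, -0.2486, 0.2387]
ee_rot: [2.259, 2.183, 0.0]
force: [0.3, 0.8, -1.0]
width: 0.192
gripper_force: 55.0
clk 35.2 pos [ 0.4667 -0.2486  0.2387] sh [-0.0315 -0.3369] yaw 1.537 tilt 0.0003 F [ 0.3  0.8 -1. ] w 0.0176 g 55.0 | delta [-0.0231 -0.0005  0.035 ] roll 0.001
[[14, 139, 225], [13, 141, 223], [14, 138, 224], [13, 138, 224], [14, 139, 224], [13, 141, 224], [14, 141, 224], [13, 145, 229], [14, 137, 167], [13, 143, 226], [12, 147, 227], [14, 125, 114], [14, 129, 125], [15, 124, 127], [15, 135, 132], [15, 133, 127], [15, 121, 112], [15, 140, 226], [16, 130, 227], [16, 139, 237], [13, 168, 106], [19, 16, 226], [17, 22, 216], [14, 24, 214], [14, 25, 216], [14, 20, 214], [19, 22, 221], [14, 24, 220], [14, 24, 222], [13, 24, 227], [14, 25, 224], [16, 24, 224], [13, 27, 229], [16, 26, 220], [16, 27, 227], [13, 26, 205], [15, 28, 203], [14, 27, 205], [16, 24, 201], [13, 26, 205]]
[[13, 142, 227], [14, 139, 228], [14, 139, 228], [13, 139, 226], [14, 139, 227], [14, 141, 228], [13, 140, 227], [13, 142, 226], [14, 137, 242], [13, 137, 184], [13, 142, 200], [15, 138, 251], [16, 131, 170], [14, 122, 128], [15, 126, 138], [15, 132, 141], [14, 132, 141], [14, 126, 130], [15, 125, 159], [14, 139, 215], [17, 127, 237], [19, 128, 255], [17, 137, 130], [11, 22, 162], [14, 20, 237], [16, 22, 219], [14, 26, 218], [16, 25, 222], [14, 24, 209], [15, 25, 187], [17, 26, 185], [16, 25, 191], [17, 24, 188], [17, 25, 187], [14, 27, 189]]
```

Same profile as biscuit 1 mid-tip; push it over the bar.

```bash
python3 -m inch '0.005 0 -0.002 0 0;0.010 0 -0.003 0 0;0.015 0 -0.004 0 0;0.020 0 -0.004 0 0;0.025 0 -0.004 0 0' 
python3 -m inch '0.004 0 0 0 0;0.008 0 0.001 0 0;0.012 0 0.002 0 0;0.012 0 0.002 0 0;0.012 0 0.002 0 0' 
python3 -m inch '-0.02 0 0 0 0;-0.04 0 0 0 0;-0.06 0 0 0 0;-0.06 0 0 0 0;-0.06 0 0 0 0' 
python3 -c "
from h import *
go(wo((-.032,-.360)),.2037-.159,1.536)
im=arm.get_image('top'); cv2.imwrite('pics/t15.png',im[...,::-1])
hsv=cv2.cvtColor(im,cv2.COLOR_RGB2HSV)
for r in (227,230,233): print(hsv[r,236:285].tolist())
"
```

```text
clock: 35.8
position: [0.4675, -0.2238, 0.2425]
ee_rot: [-2.26, -2.182, -0.0]
force: [-0.5, -0.0, -1.5]
width: 0.192
gripper_force: 55.0
clock: 36.3
position: [0.4679, -0.2124, 0.2404]
ee_rot: [-2.26, -2.182, 0.0]
force: [-0.8, -0.3, -1.2]
width: 0.192
gripper_force: 55.0
clock: 36.8
position: [0.4656, -0.2727, 0.2404]
ee_rot: [-2.261, -2.18, -0.0]
force: [0.3, 1.0, -1.8]
width: 0.192
gripper_force: 55.0
clk 36.8 pos [ 0.4656 -0.2727  0.2404] sh [-0.0318 -0.361 ] yaw 1.534 tilt 0.0002 F [ 0.3  1.  -1.8] w 0.0176 g 55.0 | delta [ 0.001  -0.0002  0.0367] roll -0.002
[[13, 146, 222], [13, 145, 223], [13, 143, 223], [12, 148, 220], [13, 145, 222], [13, 144, 223], [13, 146, 222], [13, 141, 225], [13, 146, 226], [13, 145, 227], [16, 135, 180], [17, 127, 230], [16, 132, 217], [16, 135, 216], [18, 127, 229], [18, 127, 227], [13, 144, 203], [16, 134, 222], [19, 121, 231], [13, 149, 192], [15, 146, 198], [18, 121, 232], [18, 120, 229], [18, 123, 230], [18, 124, 228], [18, 126, 227], [19, 123, 228], [19, 122, 226], [14, 145, 221], [17, 131, 230], [12, 136, 141], [13, 142, 228], [13, 138, 227], 
[... 1100 characters left out ...]
226], [14, 138, 223], [13, 144, 222], [15, 140, 226], [14, 140, 232], [12, 141, 159], [15, 136, 161], [19, 124, 234], [17, 131, 226], [17, 127, 225], [17, 127, 225], [18, 130, 225], [18, 127, 231], [17, 129, 201], [12, 154, 179], [15, 135, 187], [18, 121, 231], [16, 136, 213], [17, 136, 176], [18, 125, 226], [18, 122, 229], [16, 135, 210], [16, 132, 212], [19, 118, 229], [14, 148, 222], [16, 136, 217], [15, 114, 67], [12, 147, 232], [12, 143, 226], [13, 144, 219], [13, 142, 219], [12, 146, 218], [12, 143, 220], [13, 145, 218], [12, 146, 217], [12, 148, 219], [12, 147, 221], [12, 166, 181], [30, 6, 213], [16, 18, 213], [12, 27, 214], [14, 26, 215], [14, 25, 213], [14, 25, 211], [12, 26, 216]]
```

```bash
python3 -m inch '0.01 0 0.012 0 0;0.02 0 0.021 0 0;0.026 0 0.021 0 0;0.032 0 0.021 0 0;0.036 0 0.0215 0 0' 
python3 -m inch '0.004 0 0.001 0 0;0.008 0 0.002 0 0;0.012 0 0.003 0 0;0.016 0 0.004 0 0;0.019 0 0.0055 0 0' 
python3 -m inch '0.002 0 0.001 0 0;0.004 0 0.002 0 0;0.005 0 0.0025 0 0;0.005 0 0.0025 0 0' 
python3 -m inch '0 0 -0.02 0 0;-0.01 0 -0.045 0 0;-0.05 0 -0.05 0 0;-0.09 0 -0.05 0 0;-0.09 0 -0.05 0 0' 
python3 -c "
from h import *
go(wo((-.032,-.360)),.2037-.159,1.536)
im=arm.get_image('top'); cv2.imwrite('pics/t16.png',im[...,::-1])
hsv=cv2.cvtColor(im,cv2.COLOR_RGB2HSV)
m=((hsv[...,0]>=20)&(hsv[...,0]<=30)&(hsv[...,1]>80)&(hsv[...,2]>170)).astype(np.uint8); m[:190]=0;m[250:]=0;m[:,:235]=0;m[:,300:]=0
m=cv2.morphologyEx(m,cv2.MORPH_CLOSE,np.ones((3,3))); n,l,st,ce=cv2.connectedComponentsWithStats(m)
for i in range(1,n):
  if st[i,4]>30: print(st[i],ce[i],sh(at_z('top',ce[i][::-1],.024))*1000)
"
```

```text
clock: 37.35
position: [0.4673, -0.2356, 0.2194]
ee_rot: [2.259, 2.183, 0.0]
force: [-0.0, -0.3, -0.6]
width: 0.192
gripper_force: 55.0
clock: 37.85
position: [0.4678, -0.217, 0.2135]
ee_rot: [2.26, 2.182, 0.0]
force: [-0.2, -0.9, -1.1]
width: 0.193
gripper_force: 55.0
clock: 38.25
position: [0.4679, -0.2123, 0.2109]
ee_rot: [-2.26, -2.182, 0.0]
force: [0.5, -0.3, -1.6]
width: 0.19
gripper_force: 55.0
clock: 38.75
position: [0.4634, -0.3086, 0.2614]
ee_rot: [2.266, 2.171, -0.004]
force: [-0.9, 0.6, -1.5]
width: 0.191
gripper_force: 55.0
clk 38.8 pos [ 0.4634 -0.3086  0.2614] sh [-0.0328 -0.397 ] yaw 1.528 tilt 0.0041 F [-0.9  0.6 -1.5] w 0.0175 g 55.0 | delta [0.0372 0.0004 0.0575] roll -0.008
[238 197  20  18 222] [246.7027027  204.96846847] [  33.9455496  -120.31648985]
[236 221  18  18 231] [244.9004329  229.34632035] [ -35.91111732 -119.06538754]
[235 244  28   3  45] [248.71111111 245.06666667] [ -79.30946233 -132.18108539]
[266 246  31   4  48] [283.25       247.02083333] [ -80.0648648  -228.88323638]
```

```bash
python3 -c "
from h import *
go((.4838,-.42),.033,1.500)"
```

```text
clk 38.8 pos [ 0.4638 -0.3055  0.261 ] sh [-0.0324 -0.3939] yaw 1.530 tilt 0.0015 F [-0.9  1.2 -1.4] w 0.0172 g 55.0 | delta [-0.1135  0.0246  0.0692] roll 0.030
```

```bash
python3 -m inch '-0.05 0.01 0 0.03 0;-0.1 0.02 0 0.03 0;-0.113 0.025 0.03 0.03 0;-0.113 0.025 0.055 0.03 0;-0.113 0.025 0.064 0.03 0' 
python3 -m inch '0 0 0.001 0 0;0 0 0.003 0 0;0 0 0.0045 0 0;0 0 0.0045 0 0' 
python3 -m inch '0 0 0 0 0.03;0 0 0 0 0.03;0 0 0 0 0.04;0 0 0 0 0.04;0 0 0 0 0.04' 5
python3 -m inch '0 0 -0.05 0 0.04;0 0 -0.1 0 0.04;0 0 -0.12 0 0.04;0 0 -0.12 0 0' 
python3 -c "
from h import *
go(wo((0,-.275)),.025,1.536)
for q in ('spatula_grip','spatula_tip','board_bar'): print(q,[(np.round(d['point'],1).tolist(),round(d['conf'],2)) for d in (arm.get_image('top'),arm.place_of('top',q))[1]][:2])"
```

```text
clock: 39.3
position: [0.485, -0.4149, 0.1941]
ee_rot: [-2.289, -2.145, 0.0]
force: [0.8, 1.0, -0.3]
width: 0.194
gripper_force: 55.0
clock: 39.7
position: [0.4861, -0.4159, 0.1935]
ee_rot: [2.291, 2.148, 0.0]
force: [-0.7, -0.4, -1.8]
width: 0.192
gripper_force: 55.0
clock: 40.2
position: [0.4857, -0.4161, 0.1925]
ee_rot: [2.292, 2.148, -0.0]
force: [0.3, 0.6, -0.3]
width: 0.432
gripper_force: 0.0
clock: 40.6
position: [0.4868, -0.4167, 0.3166]
ee_rot: [2.288, 2.143, 0.002]
force: [-0.2, -0.7, 0.2]
width: 0.39
gripper_force: 0.0
clk 40.6 pos [ 0.4868 -0.4167  0.3166] sh [-0.0056 -0.5042] yaw 1.506 tilt 0.0069 F [-0.2 -0.7  0.2] w 0.0358 g 0.0 | delta [ 0.2298 -0.0021  0.1318] roll -0.030
spatula_grip [([227.7, 382.0], 0.71), ([217.7, 261.1], 0.35)]
spatula_tip [([221.2, 323.5], 0.67)]
board_bar [([203.0, 245.2], 0.64), ([217.2, 261.5], 0.61)]
```

```bash
python3 -m inch '0.05 0 0 -0.03 0;0.1 0 0 -0.03 0;0.15 0 0 -0.03 0;0.2 0 0 -0.03 0;0.230 -0.002 0 -0.03 0' >/dev/null
python3 -m inch '0 0 0.04 0 0;0 0 0.08 0 0;0 0 0.11 0 0;0 0 0.125 0 0;0 0 0.125 0 0'
python3 -c "
from h import *
go(wo((-.001,-.275)),.0235,1.536)"
```

```text
clock: 41.9
position: [0.4975, -0.186, 0.1847]
ee_rot: [-2.256, -2.179, 0.004]
force: [-1.0, -0.2, 0.2]
width: 0.002
gripper_force: 0.0
clk 41.9 pos [ 0.4975 -0.186   0.1847] sh [-0.003  -0.2733] yaw 1.536 tilt 0.0056 F [-1.  -0.2  0.2] w 0.0002 g 0.0 | delta [-0.0017  0.002   0.0021] roll 0.000
```

```bash
python3 -m inch '0.005 0.002 0.001 0 0;0.012 0.002 0.001 0 0;0.02 0.002 0.001 0 0;0.03 0.002 0.001 0 0;0.04 0.002 0.001 0 0' 
python3 -m inch '0.012 0 0 0 0;0.024 0 0 0 0;0.036 0 0 0 0;0.048 0 0 0 0;0.06 0 0 0 0' 
python3 -m inch '0.008 0 0 0 0;0.015 0 0 0 0;0.022 0 0 0 0;0.027 0 0 0 0;0.031 0 0 0 0' 
python3 -c "
from h import *
go(wo((-.001,-.1275)),.0235,1.536)"
```

```text
clock: 42.4
position: [0.5023, -0.147, 0.1874]
ee_rot: [2.259, 2.179, -0.0]
force: [-0.3, -5.5, -0.6]
width: 0.001
gripper_force: 3.0
clock: 42.9
position: [0.5043, -0.0869, 0.1874]
ee_rot: [2.26, 2.179, -0.001]
force: [0.0, -6.2, 1.0]
width: 0.004
gripper_force: 3.2
clock: 43.4
position: [0.5054, -0.0562, 0.1873]
ee_rot: [2.26, 2.18, -0.001]
force: [0.8, -7.2, 1.1]
width: 0.004
gripper_force: 3.7
clk 43.4 pos [ 0.5054 -0.0562  0.1873] sh [ 0.0004 -0.1432] yaw 1.535 tilt 0.0020 F [ 0.8 -7.2  1.1] w 0.0003 g 3.7 | delta [ 0.0157 -0.0014  0.0048] roll -0.001
```

```bash
python3 -m inch '-0.003 0 0 0 0;-0.003 0 0.005 0 0;-0.003 0 0.005 0 0;0 0 0.005 0 0' >/dev/null
python3 -m inch '0.003 0 0 0 0;0.006 0 0 0 0;0.008 0 0 0 0;0.008 0 0 0 0' 
python3 -m inch '0.002 0 0 0 0;0.002 0 0 0 0' 
python3 -m inch '0.002 0 0 0 0;0.002 0 0 0 0' 
python3 -c "
from h import *
go(wo((-.001,-.1275)),.0235,1.536)"
```

```text
clock: 44.2
position: [0.5054, -0.0479, 0.1813]
ee_rot: [2.26, 2.182, -0.002]
force: [-0.5, -3.7, -1.5]
width: 0.004
gripper_force: 2.0
clock: 44.4
position: [0.5055, -0.0459, 0.1814]
ee_rot: [-2.26, -2.182, 0.001]
force: [-0.6, -4.1, -1.9]
width: 0.006
gripper_force: 2.1
clock: 44.6
position: [0.5056, -0.0437, 0.1814]
ee_rot: [-2.26, -2.182, 0.001]
force: [-0.4, -3.6, -2.3]
width: 0.005
gripper_force: 1.9
clk 44.6 pos [ 0.5056 -0.0437  0.1814] sh [ 0.0002 -0.1308] yaw 1.536 tilt 0.0005 F [-0.4 -3.6 -2.3] w 0.0004 g 1.9 | delta [ 0.0033 -0.0012 -0.0011] roll -0.000
```

```bash
for i in 1; do python3 -m inch '0.0015 0 0 0 0;0.0015 0 0 0 0' | grep -E "posi|force: \["; done
python3 -m inch '0.0015 0 0 0 0;0.0015 0 0 0 0'| grep -E "posi|force: \["
python3 -m inch '0.0015 0 0 0 0;0.0015 0 0 0 0'| grep -E "posi|force: \["
```

```text
position: [0.5057, -0.042, 0.1814]
force: [-0.2, -3.8, -3.5]
position: [0.5056, -0.0414, 0.1814]
force: [-0.5, -6.1, -1.9]
position: [0.5054, -0.041, 0.1814]
force: [-0.6, -11.5, -1.1]
```

```bash
python3 -m inch '0.002 0 0 0 0;0.002 0 0 0 0;0.002 0 0 0 0'| grep -E "posi|force: \["
python3 -m inch '-0.02 0 0 0 0;-0.06 0 0 0 0;-0.06 0 -0.05 0 0;-0.06 0 -0.1 0 0;-0.06 0 -0.15 0 0'| grep -E "posi|force: \["
python3 -m inch '-0.05 -0.0 -0.04 0 0;-0.1 0 -0.05 0 0;-0.15 0 -0.05 0 0;-0.2 0 -0.05 0 0;-0.25 0 -0.05 0 0'| grep -E "posi|force: \["
python3 -c "
from h import *
a=arm.get_image('top')[150:260,160:420]; b=arm.get_image('side')[120:270,150:350]
a=cv2.resize(a,None,fx=3,fy=3,interpolation=3); b=cv2.resize(b,None,fx=1.8,fy=1.8,interpolation=3)
c=np.zeros((600,780,3),np.uint8); c[:330,:780]=a; c[330:600,:360]=b
d=cv2.resize(arm.get_image('top')[190:245,205:275],None,fx=4.9,fy=4.9,interpolation=3); c[330:330+d.shape[0],370:370+d.shape[1]]=d
cv2.imwrite('pics/end.png',c[...,::-1])"
```

```text
position: [0.5052, -0.0404, 0.1814]
force: [-2.2, -15.0, 0.9]
position: [0.5038, -0.0963, 0.3333]
force: [1.3, 0.6, -0.0]
position: [0.496, -0.3346, 0.3824]
force: [1.6, 0.4, 0.2]
```

View pics/end.png

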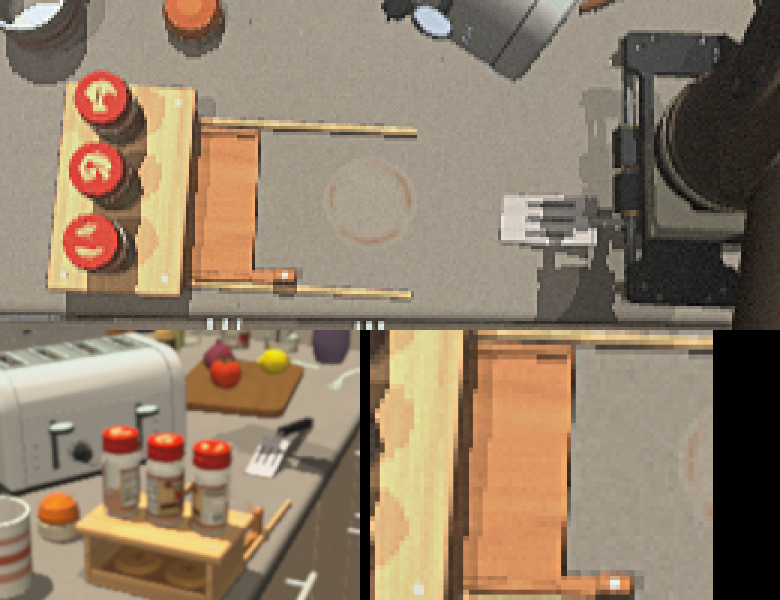

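The final view shows three jars upright on the shelf (lids at about (103,97), (97,170) and (93,242)). The board end is flush at x≈257 with both biscuits under the shelf, and the spatula lies on the worktop at (550,220), clear of the rails. The push force rose to 15 N at the stop.

```bash
python3 -c "
from cell import arm
print(arm.sign_off())"
```

```text
the job is handed in; nothing more can be done
None
```

The job is handed in: the three jars stand on the shelf, both biscuits were turned patterned side up with the spatula, the board is back against its stop, the spatula lies clear on the worktop, and the mug and timer were not touched.

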